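Set out the nested trays, box the valves and run the tap through the manifold port

TASK

The three nested trays are piled in the way of the tap: lift them off one at a time and stand all of them on the rubber mat, apart from one another, and stand every needle valve upright in a tray of its own. With the trays out of the way, run the tap into the manifold by its red crank knob, clockwise from above: half a turn forward, a quarter back, half forward, a quarter back, and a last half forward, stopping for a moment at each reversal, so that it ends one full turn further in than it began. Leave the other things on the bench alone.

Things in the scene. Friction and masses are not known exactly. Their poses are not given: they have to be found in the camera images.
- mat: black rubber mat lying fixed on the bench, 170 mm along its x, 350 mm along its y, 4 mm thick; origin at the centre of its underside. Three trays fit side by side, long sides along the mat's x, 110 mm apart along its y
- manifold: fixed aluminium block 140 mm along its x, 240 mm along its y, 45 mm high, origin at the centre of its underside. A steel boss with the tap rises at its +y end; the tray pile starts on the blue-painted deck at its -y end
- deck (a point): centre of the blue deck on top of the block, 45 mm above the bench, under the tray pile
- tap_axis (a point): top of the threaded boss, on the vertical axis of the tap, 65 mm above the bench; fixed in the block and turned with it
- tap (a joint): turn of the tap, rad; grows forward (clockwise from above, into the thread). At 0 the crank knob lies from tap_axis towards the block's +y, away from the trays; it starts within 0.15 of that. Stays where left; about 2.5 N at the knob turns it; sinks 3 mm a turn. 2 pi is full depth; hard stops at -0.7 and 7.3
- knob_center (a point): centre of the red upright crank knob on the tap's bar: 22 mm across, 45 mm high, 60 mm from the tap's axis; lower end 103, upper 148 mm above the bench at the start. It spins freely on its pin: a gripper can hold it and lead it round without turning. The bar (10 mm thick, centre 95 mm above the bench) sweeps through the tray pile's place and ends in a ball 36 mm beyond the axis
- tray0_center (a point): blue tray, 130 (its x) x 68 (y) x 58 mm high; centre, 29 mm above its underside. Foot, lower 30 mm: 118 x 56 outside, 108 x 46 inside; upper 28 mm: 130 x 68 outside, 3 mm walls. Floor 4 mm; 0.12 kg. In the pile each stands on a ledge 28 mm deep in the one below, 30 mm higher; gripped across its width by the upper 26 mm it lifts straight off. Pile from below: blue, yellow, grey
- tray1_center (a point): yellow tray, 130 (its x) x 68 (y) x 58 mm high; centre, 29 mm above its underside. Foot, lower 30 mm: 118 x 56 outside, 108 x 46 inside; upper 28 mm: 130 x 68 outside, 3 mm walls. Floor 4 mm; 0.12 kg. In the pile each stands on a ledge 28 mm deep in the one below, 30 mm higher; gripped across its width by the upper 26 mm it lifts straight off. Pile from below: blue, yellow, grey
- tray2_center (a point): grey tray, 130 (its x) x 68 (y) x 58 mm high; centre, 29 mm above its underside. Foot, lower 30 mm: 118 x 56 outside, 108 x 46 inside; upper 28 mm: 130 x 68 outside, 3 mm walls. Floor 4 mm; 0.12 kg. In the pile each stands on a ledge 28 mm deep in the one below, 30 mm higher; gripped across its width by the upper 26 mm it lifts straight off. Pile from below: blue, yellow, grey
- valve0_center (a point): brass needle valve that stands on its flat brass block, 70 mm long (its x), 34 wide (y), 30 high; a 14 mm stem carries a round green knob, 28 mm across, from 58 to 80 mm above its underside. This point is on its upright axis 40 mm above its underside. About 0.25 kg. Fits upright in a tray only lengthwise. May be absent
- valve1_center (a point): brass needle valve that stands on its flat brass block, 70 mm long (its x), 34 wide (y), 30 high; a 14 mm stem carries a round green knob, 28 mm across, from 58 to 80 mm above its underside. This point is on its upright axis 40 mm above its underside. About 0.25 kg. Fits upright in a tray only lengthwise. May be absent
- valve2_center (a point): brass needle valve that stands on its flat brass block, 70 mm long (its x), 34 wide (y), 30 high; a 14 mm stem carries a round green knob, 28 mm across, from 58 to 80 mm above its underside. This point is on its upright axis 40 mm above its underside. About 0.25 kg. Fits upright in a tray only lengthwise. May be absent
- collar: black steel shaft collar lying flat, 48 mm across, 22 mm high; leave it alone; origin at its underside
- tape_box: small brown cardboard box 70 x 45 x 28 mm; leave it alone; origin at its underside
- driver: screwdriver lying on the bench; leave it alone
- spanner: open wrench lying on the bench; leave it alone
- jar: closed jar with a white cap, 60 mm across, 80 mm high; leave it alone; origin at its underside
There are look-alikes about, which are no part of the job. Leave any pink or turquoise look-alike of the part that bears valve0_center alone. What is shaped like the part that bears valve1_center but purple is not meant.

How it is judged:
By the outcome, as a careful person would: the job done as asked, in the order asked, and still so for the second after the job is handed in, with the robot touching nothing.
Of valve0, valve1, valve2 only 1 to 3 are there at a start; the rules pass over those that are not, and their reading is None.
At some moment in a run one of valve0, valve1, valve2 may be knocked a few centimetres aside while the robot is not near it.
Once in a run the grip may slacken for a moment while it holds something.
It also fails if it takes over 210 s, if anything falls off the work surface, if the arm or the gripper's body presses on something with over 40 N, if the wrist force passes 120 N, or if a joint passes its speed limit or range.

ROBOT

A 6-joint arm with a two-finger parallel gripper is mounted at the origin on the work surface. World frame = base frame: x ahead of the robot, y to its left, z up, the work surface at z = 0. Lengths are in m, angles in rad, forces in N, time in s.
With the tool pointing down it reaches from about 0.35 to 0.925 m from the base axis. Payload 6.4 kg.
Tool frame: the origin (TCP) lies midway between the tips of the shut fingers; the grasp point (between the pads) lies 19 mm behind it (ctrl.grip_depth is the distance from the TCP to the grasp point, in m); x points along the fingers, y is the direction in which the jaws open and shut, and the axes are right-handed (so a half turn about x gives the same grasp; the last joint's range is limited). The gripper opens to 85 mm and grips with 20 to 120 N. Pads are 22 mm wide; open, the fingers measure 114 mm over their backs; the gripper's body (76 mm by 85 mm) begins 54 mm behind the grasp point. The pads swing forward as they close: fully open they stand 13 mm farther back than shut.
Start: joints at [-1.515, 0.245, 1.558, -0, 1.339, -0.174], TCP at [0.148, -0.633, 0.231] pointing down, gripper open.
Joint ranges: [-3.13, 3.13], [-1.02, 2.26], [0.13, 2.54], [-0.95, 4.09], [0.21, 2.88], [-2.74, 2.74]. Speed limits (rad/s): [2.57, 2.57, 3.14, 3.14, 3.14, 3.14].

INTERFACE

Orientations are given as [roll, pitch, yaw] about the fixed x, y, z axes, in that order (R = Rz(yaw) Ry(pitch) Rx(roll)).
In Python, from plant import ctrl gives the robot as it stands.
- The arm moves only by the tool servo_tool, never from a script. Its argument "targets" is a list of rows, each a list of 5 numbers: the shift along the tool's x, y, z in m, then the turn about the tool's x in rad, then the opening, from -1 (shut) to 1 (fully open), so that 0 is half open. A call has 1 to 5 rows; each row shifts and turns the commanded pose from where the row before left it, along the tool's axes as they then stand; what a row does not reach is not made up. A row lasts 1/12 s, in which the tool goes at most 41.7 mm and 7.16 degrees, less where a joint would pass 70% of its speed; a pose out of reach is approached as far as the arm can. A call is refused whole if a number of a shift passes 0.0417 or a number of a turn 0.125, either way. A call with a gripper value outside its range is refused whole. The fingers move at their own pace and stop on an object; "grip_force" is the grip in N (left out, the last holds). Time passes only in rows, so rows that do not move let the fingers close. It gives the time, the measured TCP pose, the force and the opening at its end, in the units of the state.
- ctrl.observe(): the state, without advancing time (a new reading comes with each control period).
- ctrl.snapshot(name): name is "scene" or "top" or "wrist"; returns (picture, depth): 400x640x3 uint8, red, green, blue; 400x640 float32, m along the optical axis (not along the pixel's ray), 0 where there is no reading.
- ctrl.calibration(name): a dict with "fx", "fy", "cx", "cy" (pixels), "extrinsics" (4x4, takes a point from camera to world coordinates). Camera axes: x right, y down, z forward; pixel columns grow to the right and rows downward; lengths in m; the calibration is good to about 2 mm. A picture is of the moment at which its call begins: read the wrist's pose just before it. calibration takes no time and is no camera call; for the wrist camera it gives the pose at the moment of the call.
- ctrl.job_done(): hands the job in, once; it reports no verdict.
The state is a dict: "time": time; "joint_positions": joint angles; "joint_vel": joint speeds; "joint_torque": joint torques, N m; "tcp_pos": TCP position; "ee_rot": TCP orientation; "wrist_force": force on the tool from outside, world axes, zero at the start; "wrist_torque": the same for the moment, N m; "finger_gap": opening from 0.0 (shut) to 1.0 (fully open).
Only numpy, scipy, OpenCV 4.12 (cv2) and the standard library are available. Lean on these libraries where they do the work, as an engineer would, in place of code of your own. Each camera call takes 0.05 s, during which the arm holds its last target.

## Working session

There is one attempt and no reset: what is moved stays moved. The work goes in short steps, Python scripts to look and compute and a tool call to move; the robot and the scene stay as the last step left them, time stands still between calls to the robot, and variables do not carry over. Pictures are saved under pics/ and viewed, and the job is handed in when it is done.

Besides the shell and the picture viewer there is one more tool, called after "Emit:" by a JSON object that holds its "op" and its "data", one argument or row to a line. servo_tool: Moves the arm, as the interface text tells. Its arguments: {"type":"object","properties":{"targets":{"type":"array"},"grip_force":{"type":"number"}},"required":["targets"]}

```bash
ls; mkdir -p pics; cat > h.py <<'E'
from plant import ctrl
import numpy as np, cv2
from scipy.spatial.transform import Rotation as R
def snap(name,fn):
    cal=ctrl.calibration(name); im,d=ctrl.snapshot(name)
    np.savez('pics/'+fn+'.npz',im=im,d=d,K=[cal['fx'],cal['fy'],cal['cx'],cal['cy']],T=np.array(cal['extrinsics']))
    cv2.imwrite('pics/'+fn+'.png',im[:,:,::-1]); return fn
def load(fn): return np.load('pics/'+fn+'.npz')
def cloud(z):
    d=z['d']; fx,fy,cx,cy=z['K']; v,u=np.mgrid[:d.shape[0],:d.shape[1]]
    P=np.stack([(u-cx)/fx*d,(v-cy)/fy*d,d],-1); W=P@z['T'][:3,:3].T+z['T'][:3,3]; W[d<=0]=np.nan; return W
def crop(fn,u0,v0,u1,v1,s,out):
    im=cv2.imread('pics/'+fn+'.png')[v0:v1,u0:u1]; cv2.imwrite('pics/'+out+'.png',cv2.resize(im,None,fx=s,fy=s,interpolation=cv2.INTER_CUBIC))
E
python3 - <<'E'
from h import *
for n in ['scene','top','wrist']: snap(n,n+'0')
s=ctrl.observe(); print(s)
print(ctrl.grip_depth)
for n in ['scene','top']: print(ctrl.calibration(n))
E
```

```text
pics
{'time': 0.15, 'joint_positions': array([-1.51511810e+00,  2.45696129e-01,  1.55876059e+00, -2.43777284e-05,
        1.33871326e+00, -1.74071502e-01]), 'joint_vel': array([ 0.00091619, -0.00147228, -0.00517694,  0.00167239, -0.00133465,
       -0.00036684]), 'joint_torque': array([ 1.56912851e-03, -4.29982638e+01, -3.26551759e+01, -1.51382806e-04,
        3.52879739e-03, -1.00277316e-05]), 'tcp_pos': array([ 0.14801972, -0.63246568,  0.230392  ]), 'ee_rot': array([-1.72983381,  1.56921883,  1.6415142 ]), 'wrist_force': array([-0.3975375 ,  1.03064304, -0.26123043]), 'wrist_torque': array([-0.04428809, -0.03012849, -0.00508855]), 'finger_gap': 1.0009576603977324}
0.0187
{'fx': 513.8689498433497, 'fy': 513.8689498433497, 'cx': 321.7687353192937, 'cy': 195.53503059810134, 'extrinsics': array([[ 0.00963059,  0.71688475, -0.69712518,  1.41937766],
       [ 0.99981003,  0.00491101,  0.01886231, -0.03379413],
       [ 0.01694569, -0.6971744 , -0.71670127,  1.05702958],
       [ 0.        ,  0.        ,  0.        ,  1.        ]])}
{'fx': 468.98484427638044, 'fy': 468.98484427638044, 'cx': 317.862900410293, 'cy': 204.04260302847902, 'extrinsics': array([[-0.02788634, -0.9911316 ,  0.12992503,  0.34491453],
       [-0.99910548,  0.03176931,  0.02790972, -0.01978743],
       [-0.03178984, -0.12903051, -0.99113094,  1.34278417],
       [ 0.        ,  0.        ,  0.        ,  1.        ]])}
```

View pics/scene0.png

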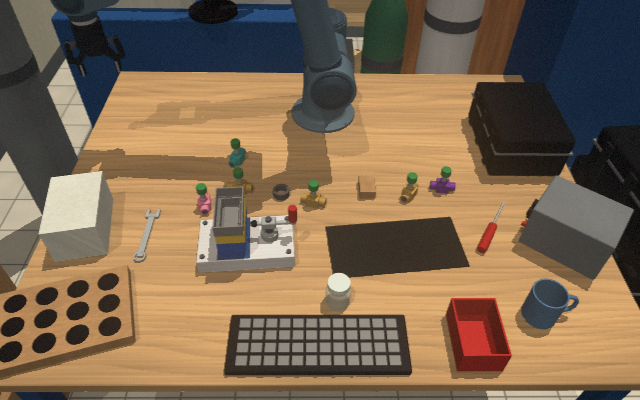

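View pics/top0.png

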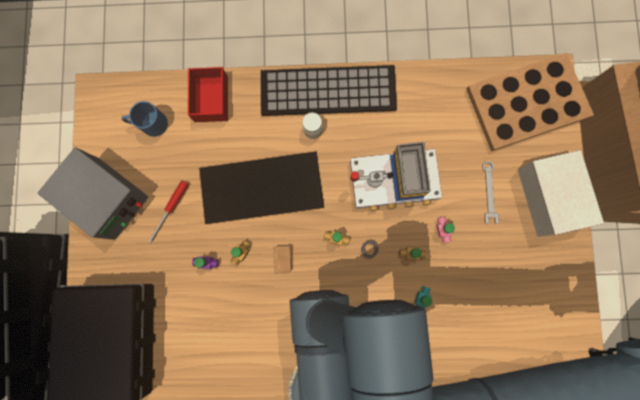

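View pics/wrist0.png

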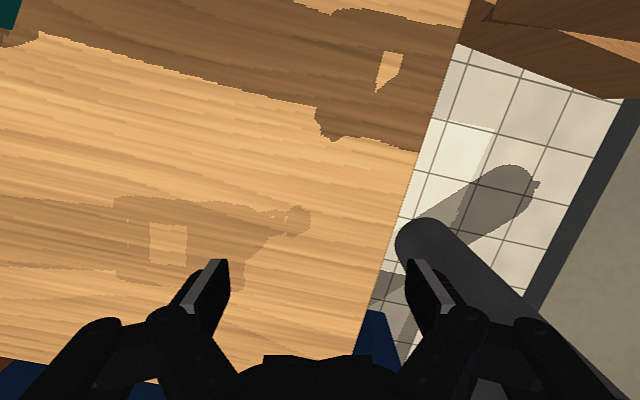

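```bash
python3 - <<'E'
from h import *
crop('scene0',190,130,350,280,5,'c1'); crop('scene0',340,150,500,270,5,'c2'); 
crop('top0',180,130,460,310,2.8,'c3')
E
```

```text
(no output)
```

View pics/c1.png

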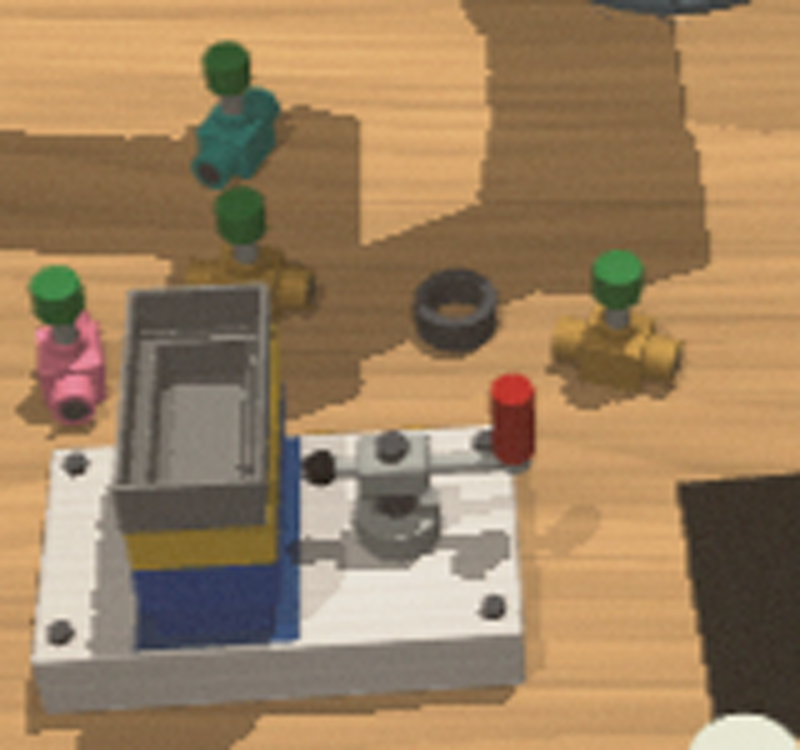

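View pics/c2.png

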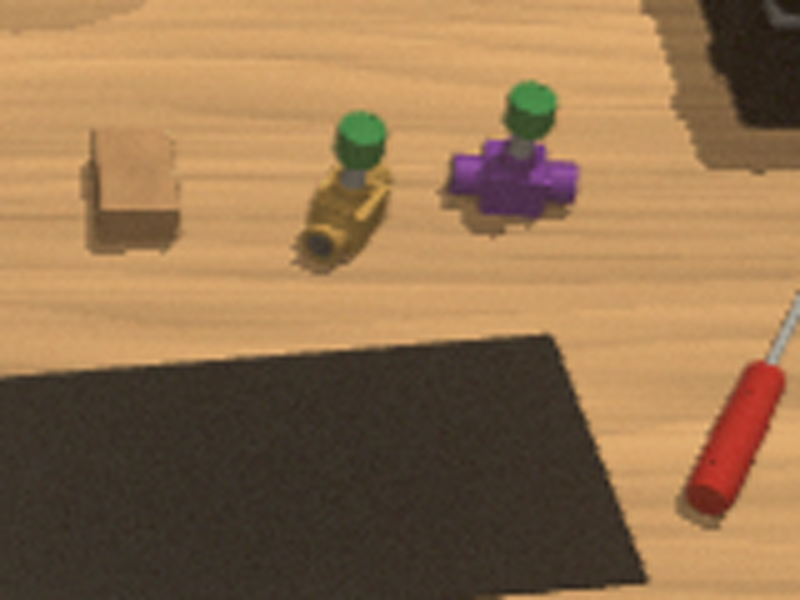

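View pics/c3.png

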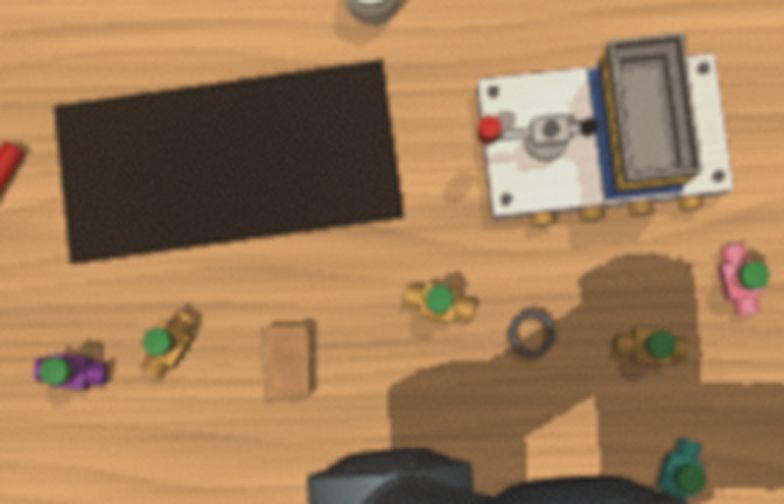

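```bash
cat >> h.py <<'E'
def rect(P):
    (c,s,a)=cv2.minAreaRect((P[:,:2]*1000).astype(np.float32)); return np.round(c,1),np.round(s,1),round(a,1)
def comps(mask,W,minn=15):
    n,l,st,ce=cv2.connectedComponentsWithStats(mask.astype(np.uint8))
    for i in range(1,n):
        if st[i,4]>=minn:
            P=W[(l==i)]; P=P[~np.isnan(P[:,0])]
            if len(P)>=minn: yield ce[i],P
E
python3 - <<'E'
from h import *
for n in ['top0','scene0']:
    z=load(n); W=cloud(z); im=z['im']; hsv=cv2.cvtColor(im,cv2.COLOR_RGB2HSV); H,S,V=[hsv[...,i].astype(int) for i in range(3)]
    Z=W[...,2]
    print('=====',n)
    for nm,m in dict(green=(H>50)&(H<75)&(S>120),red=((H<6)|(H>174))&(S>150)&(V>80),brass=(H>15)&(H<28)&(S>130)&(Z>.012)&(Z<.1),
                     purple=(H>130)&(H<155)&(S>100)&(Z>.005), manif=(Z>.040)&(Z<.050)&(S<60), black=(V<62)&(Z<.012)&(Z>-.01),box=(Z>.02)&(Z<.034)&(H>5)&(H<18)).items():
        m=m&(W[...,0]>0.1)&(W[...,0]<0.9)&(np.abs(W[...,1])<.6)
        for c,P in comps(m,W):
            print(nm,np.round(c),len(P),'med',np.round(np.median(P,0)*1000),'zmax',round(np.percentile(P[:,2],97)*1000,1),'rect',*rect(P))
E
```

```text
===== top0
red [208. 101.] 1347 med [838. 336.   6.] zmax 70.9 rect [837.3 328.8] [125.6  99.2] 0.3
red [354. 176.] 51 med [573. -82. 147.] zmax 151.1 rect [572.9 -82.6] [18.4 19.1] 42.6
red [176. 196.] 245 med [555. 424.  23.] zmax 29.3 rect [553.9 425.6] [21.9 96.4] 56.8
red [138. 204.] 24 med [532. 524.  44.] zmax 51.1 rect [531.8 524.8] [17.9  9.4] 42.9
brass [426. 202.] 35 med [ 512. -285.   32.] zmax 36.7 rect [ 512.4 -287.1] [11.  22.9] 2.0
brass [408. 204.] 32 med [ 508. -235.   31.] zmax 39.2 rect [ 508.9 -236.4] [11.2 21.6] 1.5
brass [390. 206.] 29 med [ 504. -185.   32.] zmax 36.4 rect [ 504.3 -187. ] [ 9.3 21.1] 12.0
brass [373. 208.] 33 med [ 501. -137.   31.] zmax 37.7 rect [ 500.9 -138.1] [10.  23.2] 10.3
brass [336. 239.] 177 med [417. -28.  27.] zmax 62.2 rect [419.4 -31.2] [69.8 33. ] 72.4
brass [240. 253.] 193 med [385. 235.  26.] zmax 43.9 rect [386.7 241.6] [33.3 69.7] 62.7
brass [410. 254.] 183 med [ 369. -229.   27.] zmax 71.1 rect [ 369.9 -241.6] [70.4 33.5] 80.4
purple [211. 263.] 88 med [360. 324.  27.] zmax 32.4 rect [361.7 322.9] [30.4 25. ] 88.4
manif [14
[... 9222 characters left out ...]
ox [377. 349.] 32 med [878. 110.  23.] zmax 26.7 rect [879.8 111.5] [18.2 17.8] 11.5
box [300. 353.] 27 med [888. -58.  22.] zmax 26.1 rect [887.2 -58.4] [30.7 12.6] 19.5
box [241. 353.] 44 med [ 887. -186.   22.] zmax 26.8 rect [ 887.8 -183.6] [23.1 25.9] 1.9
box [256. 353.] 18 med [ 886. -153.   22.] zmax 25.9 rect [ 889.  -156.5] [15.2 19.2] 70.2
box [398. 354.] 36 med [890. 155.  22.] zmax 24.4 rect [891.4 155.8] [23.4 20.9] 71.6
box [348. 354.] 31 med [891.  46.  22.] zmax 25.2 rect [889.8  45.9] [21.9 17. ] 65.5
box [267. 355.] 21 med [ 894. -130.   22.] zmax 26.3 rect [ 893.1 -127.2] [ 9.  25.3] 14.7
box [283. 355.] 15 med [893. -95.  23.] zmax 25.2 rect [893.2 -94.6] [21.8  5.9] 88.4
```

```bash
cat >> h.py <<'E'
def axes():
    s=ctrl.observe(); return s, R.from_euler('xyz',s['ee_rot']).as_matrix()
def goto(p,jaw=None):
    """needed shift in tool axes (mm) & turn to reach TCP p (m) with jaw (tool y) line at angle jaw deg in world"""
    s,M=axes(); d=M.T@(np.array(p)-s['tcp_pos'])
    ja=np.degrees(np.arctan2(M[1,1],M[0,1])); t=None
    if jaw is not None:
        # turn about tool x (down): world yaw change = -turn
        e=(jaw-ja+90)%180-90; t=-e
    print('t',round(s['time'],2),'tcp',np.round(s['tcp_pos']*1000,1),'jaw',round(ja,1),'gap',round(s['finger_gap'],3),'F',np.round(s['wrist_force'],1),'q6',round(s['joint_positions'][5],2))
    print('  need tool mm',np.round(d*1000,1),'turn deg',t, 'rad',None if t is None else round(np.radians(t),3))
    return d
E
python3 - <<'E'
from h import *
s,M=axes(); print(np.round(M,3))
z=load('top0');W=cloud(z)
# trays rim
for n in ['top0','scene0']:
    z=load(n);W=cloud(z);Z=W[...,2]
    m=(Z>.155)&(Z<.172)&(W[...,0]>.45)&(W[...,0]<.75)&(W[...,1]<-.15)&(W[...,1]>-.35)
    print(n,'rim',rect(W[m]),np.median(Z[m]))
    for lo,hi in [(.06,.07),(.085,.102),(.102,.125)]:
        m=(Z>lo)&(Z<hi)&(W[...,0]>.45)&(W[...,0]<.7)&(W[...,1]<-.09)&(W[...,1]>-.215)
        for c,P in comps(m,W,6): print(lo,c,len(P),np.round(np.median(P,0)*1000),*rect(P))
E
python3 - <<'E'
import sys; sys.path.insert(0,'.')
import os; os.chdir('.')
from h import *
crop('top0',345,145,445,215,8,'c4')
E
```

```text
[[-0.     0.228 -0.974]
 [ 0.002 -0.974 -0.228]
 [-1.    -0.002 -0.   ]]
top0 rim (array([ 585.6, -232.5]), array([130.8,  69.3]), 4.4) 0.16192847493119022
0.06 [374.41818182 183.6       ] 55 [ 563. -143.   65.] [ 564.2 -140.8] [41.4 17.8] 84.0
0.085 [393.7 156.5] 10 [ 632. -194.   92.] [ 633.4 -193.8] [24.8  0.9] 4.4
0.085 [395.95238095 173.        ] 21 [ 586. -198.   93.] [ 586.4 -197.7] [52.6  1.4] 4.9
0.085 [387.55172414 175.79310345] 29 [ 578. -173.   99.] [ 579.6 -174.4] [23.3 14.5] 74.0
0.085 [365.1754386  178.49122807] 57 [ 574. -114.   98.] [ 574.1 -117.2] [48.9 17.2] 80.8
0.085 [379.875 180.375] 8 [ 567. -153.   97.] [ 567.  -152.3] [ 4.1 13.9] 10.5
0.085 [398.83333333 195.66666667] 6 [ 525. -203.   90.] [ 524.5 -202.7] [11.4  0.9] 9.1
0.102 [397.54411765 175.60294118] 68 [ 573. -198.  114.] [ 580.2 -197.9] [128.9   9.7] 8.7
0.102 [401.81818182 157.27272727] 22 [ 628. -213.  109.] [ 621.5 -212.7] [ 4.5 35.8] 89.9
0.102 [403.  169.5] 6 [ 592. -214.  110.] [ 591.6 -214.3] [ 0.8 12.9] 87.4
0.102 [375.71052632 176.27192982] 114 [ 577. -142.  106.] [ 576.7 -142.7] [37.5 25. ] 89
[... 274 characters left out ...]
0.57142857 251.14285714] 7 [ 644. -206.   65.] [ 643.5 -207.1] [12.4  2. ] 74.9
0.085 [269.5625     224.20138889] 144 [ 585. -137.   98.] [ 584.1 -138.4] [22.6 96.2] 2.3
0.085 [241.75       241.98333333] 60 [ 648. -199.   93.] [ 624.7 -197. ] [19.6 61.1] 73.7
0.102 [244.93103448 212.89655172] 29 [ 561. -200.  111.] [ 568.4 -199.4] [93.8  0.8] 4.0
0.102 [287.77777778 218.55555556] 9 [579. -93. 108.] [579. -93.] [10.9  3.6] 42.1
0.102 [267.45901639 220.56557377] 122 [ 583. -144.  107.] [ 581.4 -144.5] [26.6 39.6] 2.0
0.102 [253.11764706 221.47058824] 17 [ 583. -178.  105.] [ 583.  -178.8] [10.3 14.5] 11.3
0.102 [240.27777778 238.70833333] 72 [ 647. -202.  116.] [ 638.4 -198.4] [17.7 38.2] 58.5
```

View pics/c4.png

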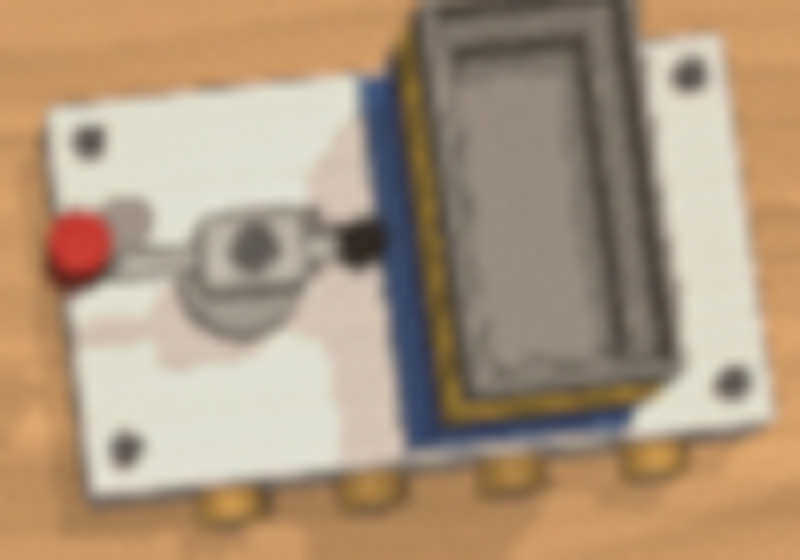

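```bash
python3 - <<'E'
from h import *
goto([.586,-.233,.215],94.4)
E
```

```text
t 0.15 tcp [ 148.  -632.5  230.4] jaw -76.8 gap 1.001 F [-0.4  1.  -0.3] q6 -0.17
  need tool mm [  16.  -289.2 -517.4] turn deg 8.76402326843504 rad 0.153
```

Emit:
{"op": "servo_tool", "data": {
  "targets": [
    [0.001, -0.0193, -0.0345, 0, 1],
    [0.001, -0.0193, -0.0345, 0, 1],
    [0.001, -0.0193, -0.0345, 0, 1],
    [0.001, -0.0193, -0.0345, 0, 1],
    [0.001, -0.0193, -0.0345, 0, 1]
  ],
  "grip_force": 50
}}

```text
time: 0.57
tcp_pos: [0.295, -0.4981, 0.2259]
ee_rot: [-1.571, 1.57, 1.8]
wrist_force: [0.6, -0.1, -0.1]
finger_gap: 1.001
```

Emit:
{"op": "servo_tool", "data": {
  "targets": [
    [0.001, -0.0193, -0.0345, 0, 1],
    [0.001, -0.0193, -0.0345, 0, 1],
    [0.001, -0.0193, -0.0345, 0, 1],
    [0.001, -0.0193, -0.0345, 0, 1],
    [0.001, -0.0193, -0.0345, 0, 1]
  ]
}}

```text
time: 0.98
tcp_pos: [0.4411, -0.3647, 0.2211]
ee_rot: [-1.076, 1.571, 2.296]
wrist_force: [0.7, -1.1, 0.7]
finger_gap: 1.0
```

Emit:
{"op": "servo_tool", "data": {
  "targets": [
    [0.001, -0.0193, -0.0345, 0, 1],
    [0.001, -0.0193, -0.0345, 0, 1],
    [0.001, -0.0193, -0.0345, 0, 1],
    [0, 0, 0, 0.1, 1],
    [0, 0, 0, 0.053, 1]
  ]
}}

```text
time: 1.4
tcp_pos: [0.5289, -0.2842, 0.2177]
ee_rot: [-0.781, 1.57, 2.437]
wrist_force: [-0.8, -0.7, -0.2]
finger_gap: 1.002
```

```bash
python3 - <<'E'
from h import *
goto([.586,-.233,.215],94.4)
snap('wrist','w1')
E
```

```text
t 1.4 tcp [ 528.9 -284.2  217.7] jaw -85.6 gap 1.002 F [-0.8 -0.7 -0.2] q6 0.81
  need tool mm [  2.7 -46.7 -60.9] turn deg 0.009194465833218146 rad 0.0
```

View pics/w1.png

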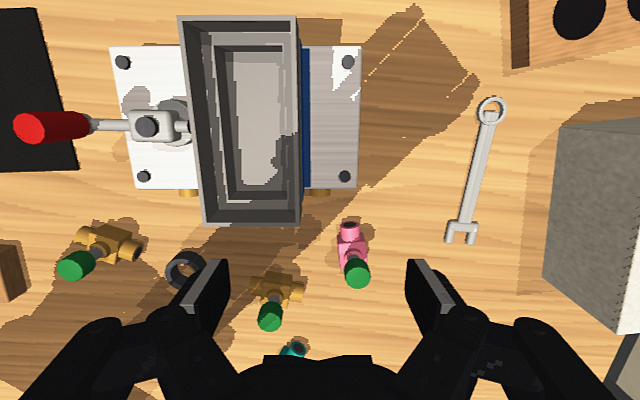

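```bash
python3 - <<'E'
from h import *
z=load('w1');W=cloud(z);Z=W[...,2]
m=(Z>.155)&(Z<.172)&(W[...,0]>.45)&(W[...,0]<.75)&(W[...,1]<-.15)&(W[...,1]>-.35)
print('rim',rect(W[m]),np.median(Z[m]))
m=(Z>.043)&(Z<.047)&(W[...,0]>.45)&(W[...,0]<.75)&(W[...,1]<-.06)&(W[...,1]>-.35); print('man',rect(W[m]))
for c,P in comps((Z>.085)&(Z<.115)&(W[...,0]>.5)&(W[...,0]<.7)&(W[...,1]<-.06)&(W[...,1]>-.195),W,20): print(c,len(P),np.round(np.median(P,0)*1000),*rect(P))
for c,P in comps((Z>.142)&(Z<.155)&(W[...,0]>.5)&(W[...,0]<.7)&(W[...,1]<-.06)&(W[...,1]>-.195),W,20): print('knob',c,len(P),np.round(np.median(P,0)*1000),*rect(P))
d=z['d']
for (u,v) in [(195,300),(430,290),(146,127)]: print(u,v,d[v,u],W[v,u])
E
```

```text
rim (array([ 587.4, -232.8]), array([130.7,  68.6]), 4.5) 0.16149714220285294
man (array([ 584.7, -202.5]), array([137.9, 238.4]), 4.4)
[137.81330222 125.0361727 ] 2571 [ 580. -140.  104.] [ 579.1 -128.7] [26.1 92.8] 3.1
knob [ 31.71888412 128.05364807] 932 [577. -85. 147.] [576.5 -83.5] [21.3 21.3] 77.5
195 300 0.11064163 [ 0.53626457 -0.2387722   0.26478703]
430 290 0.11682384 [ 0.54293324 -0.32642859  0.25827531]
146 127 0.24243563 [ 0.57969506 -0.14293847  0.1100386 ]
```

Emit:
{"op": "servo_tool", "data": {
  "targets": [
    [0.0, -0.0235, -0.031, 0, 1],
    [0.0, -0.0235, -0.031, 0, 1],
    [0.03, 0, 0, 0, 1],
    [0.03, 0, 0, 0, 1],
    [0.012, 0, 0, 0, 1]
  ]
}}

```text
time: 1.87
tcp_pos: [0.5839, -0.2332, 0.1417]
ee_rot: [-0.632, 1.564, 2.588]
wrist_force: [-0.5, 0.3, -1.0]
finger_gap: 0.998
```

```bash
python3 - <<'E'
from h import *
goto([.587,-.233,.133],94.4)
E
```

```text
t 1.87 tcp [ 583.9 -233.2  141.7] jaw -85.5 gap 0.998 F [-0.5  0.3 -1. ] q6 0.93
  need tool mm [ 8.7  0.1 -3.2] turn deg 0.09254863477042363 rad 0.002
```

Emit:
{"op": "servo_tool", "data": {
  "targets": [
    [0.003, 0, 0, 0, 1],
    [0, 0, 0, 0, 1],
    [0, 0, 0, 0, -1],
    [0, 0, 0, 0, -1],
    [0, 0, 0, 0, -1]
  ],
  "grip_force": 50
}}

```text
time: 2.28
tcp_pos: [0.5871, -0.2358, 0.146]
ee_rot: [2.561, 1.566, -0.504]
wrist_force: [0.5, 0.8, 5.2]
finger_gap: 0.778
```

Emit:
{"op": "servo_tool", "data": {
  "targets": [
    [0, 0, 0, 0, -1],
    [0, 0, 0, 0, -1],
    [0, 0, 0, 0, -1]
  ]
}}

```text
time: 2.53
tcp_pos: [0.5871, -0.2359, 0.146]
ee_rot: [2.452, 1.566, -0.613]
wrist_force: [-0.3, 0.6, 7.8]
finger_gap: 0.775
```

```bash
python3 - <<'E'
from h import *
goto([.5651,.2929,.240],96.2)
snap('wrist','w2'); snap('scene','s2'); crop('s2',190,120,340,280,4,'s2c')
E
```

```text
t 2.53 tcp [ 587.1 -235.9  146. ] jaw -85.6 gap 0.775 F [-0.3  0.6  7.8] q6 0.93
  need tool mm [ -95.5 -528.6  -18.9] turn deg -1.806779968290357 rad -0.032
```

View pics/s2c.png

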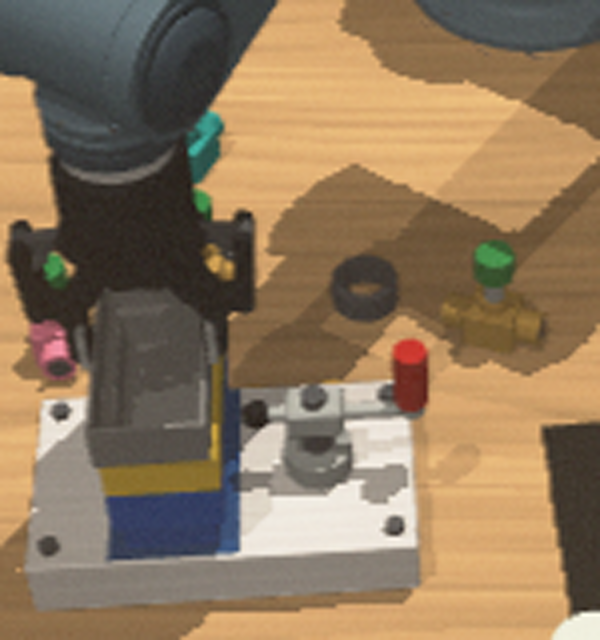

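View pics/w2.png

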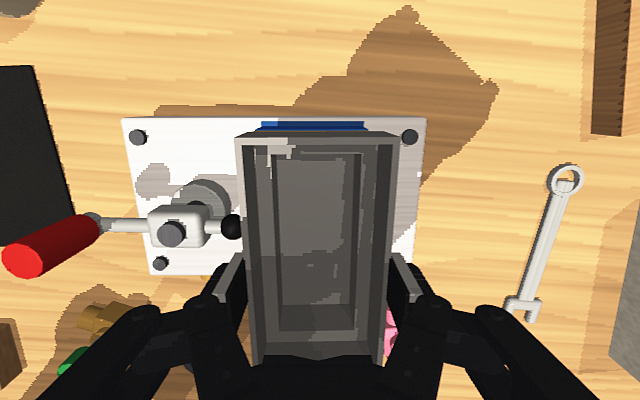

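Emit:
{"op": "servo_tool", "data": {
  "targets": [
    [0, 0, 0, 0, 1],
    [0, 0, 0, 0, 1],
    [0.008, -0.001, 0, 0, 1],
    [0.008, -0.001, 0, 0, 1],
    [0, 0, 0, 0, 1]
  ]
}}

```text
time: 3.05
tcp_pos: [0.5841, -0.2317, 0.1242]
ee_rot: [-0.644, 1.566, 2.574]
wrist_force: [-0.7, 0.7, -1.8]
finger_gap: 1.0
```

Emit:
{"op": "servo_tool", "data": {
  "targets": [
    [0, 0, 0, 0, -1],
    [0, 0, 0, 0, -1],
    [0, 0, 0, 0, -1],
    [0, 0, 0, 0, -1],
    [0, 0, 0, 0, -1]
  ],
  "grip_force": 60
}}

```text
time: 3.47
tcp_pos: [0.5856, -0.2327, 0.1271]
ee_rot: [-0.929, 1.57, 2.289]
wrist_force: [-0.2, 0.1, -1.7]
finger_gap: 0.785
```

```bash
python3 - <<'E'
from h import *
goto([.5651,.2929,.240],96.2)
E
```

```text
t 3.47 tcp [ 585.6 -232.7  127.1] jaw -85.6 gap 0.785 F [-0.2  0.1 -1.7] q6 0.94
  need tool mm [-112.7 -525.7  -19.9] turn deg -1.802785177949204 rad -0.031
```

Emit:
{"op": "servo_tool", "data": {
  "targets": [
    [-0.01, 0, 0, 0, -1],
    [-0.02, 0, 0, 0, -1],
    [-0.03, 0, 0, 0, -1],
    [-0.03, 0, 0, 0, -1],
    [-0.02, 0, 0, -0.031, -1]
  ]
}}

```text
time: 3.88
tcp_pos: [0.5865, -0.2333, 0.2414]
ee_rot: [2.488, 1.567, -0.545]
wrist_force: [0.2, -0.1, -0.9]
finger_gap: 0.788
```

```bash
python3 - <<'E'
from h import *
goto([.5651,.2929,.240],96.2)
snap('scene','s3'); crop('s3',190,60,340,280,2.7,'s3c')
E
```

```text
t 3.88 tcp [ 586.5 -233.3  241.4] jaw -83.8 gap 0.788 F [ 0.2 -0.1 -0.9] q6 0.9
  need tool mm [ 2.000e-01 -5.254e+02 -3.560e+01] turn deg 0.007807728093268906 rad 0.0
```

View pics/s3c.png

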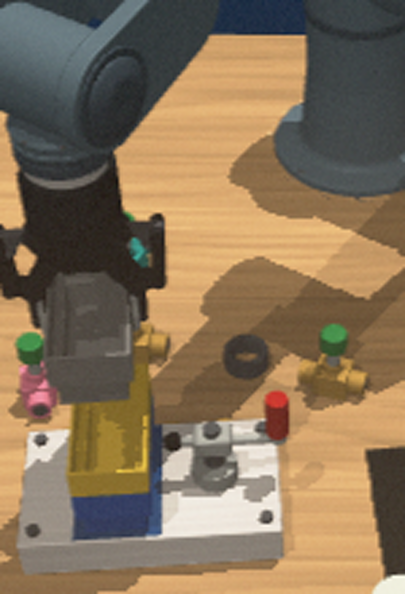

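Emit:
{"op": "servo_tool", "data": {
  "targets": [
    [0, -0.03, -0.002, 0, -1],
    [0, -0.04, -0.0027, 0, -1],
    [0, -0.04, -0.0027, 0, -1],
    [0, -0.04, -0.0027, 0, -1],
    [0, -0.04, -0.0027, 0, -1]
  ]
}}

```text
time: 4.35
tcp_pos: [0.5774, -0.0409, 0.2374]
ee_rot: [-2.63, 1.571, 0.619]
wrist_force: [0.7, 0.3, -1.4]
finger_gap: 0.786
```

Emit:
{"op": "servo_tool", "data": {
  "targets": [
    [0, -0.04, -0.0027, 0, -1],
    [0, -0.04, -0.0027, 0, -1],
    [0, -0.04, -0.0027, 0, -1],
    [0, -0.04, -0.0027, 0, -1],
    [0, -0.04, -0.0027, 0, -1]
  ]
}}

```text
time: 4.77
tcp_pos: [0.5692, 0.1597, 0.2375]
ee_rot: [-3.13, 1.571, 0.119]
wrist_force: [0.6, 0.2, -1.8]
finger_gap: 0.786
```

Emit:
{"op": "servo_tool", "data": {
  "targets": [
    [0.01, -0.038, -0.0027, 0, -1],
    [0.02, -0.035, -0.0027, 0, -1],
    [0.03, -0.025, -0.0027, 0, -1],
    [0.03, -0.018, 0, 0, -1],
    [0.03, 0, 0, 0, -1]
  ]
}}

```text
time: 5.18
tcp_pos: [0.5647, 0.2774, 0.1164]
ee_rot: [-2.292, 1.569, 0.961]
wrist_force: [0.5, -0.9, -1.2]
finger_gap: 0.785
```

```bash
python3 - <<'E'
from h import *
goto([.5651,.2929,.027],96.2)
snap('wrist','w3')
E
```

```text
t 5.18 tcp [564.7 277.4 116.4] jaw -83.6 gap 0.785 F [ 0.5 -0.9 -1.2] q6 1.74
  need tool mm [ 89.4 -15.3  -2.1] turn deg 0.1798710980115743 rad 0.003
```

View pics/w3.png

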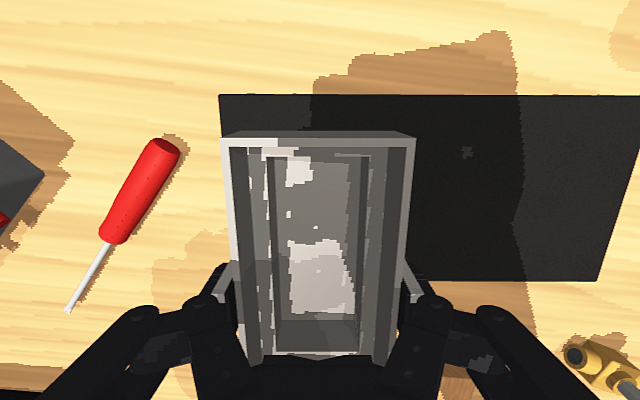

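Emit:
{"op": "servo_tool", "data": {
  "targets": [
    [0.03, -0.008, -0.001, 0, -1],
    [0.03, -0.006, -0.001, 0, -1],
    [0.02, 0, 0, 0, -1],
    [0.004, 0, 0, 0, -1],
    [0, 0, 0, 0, -1]
  ]
}}

```text
time: 5.65
tcp_pos: [0.565, 0.2874, 0.0323]
ee_rot: [0.214, 1.568, -2.821]
wrist_force: [-0.2, 0.6, -1.2]
finger_gap: 0.783
```

```bash
python3 - <<'E'
from h import *
goto([.5651,.2929,.027],96.2)
E
```

```text
t 5.65 tcp [565.  287.4  32.3] jaw -83.9 gap 0.783 F [-0.2  0.6 -1.2] q6 1.76
  need tool mm [ 5.3 -5.5 -0.7] turn deg -0.05625966902897517 rad -0.001
```

Emit:
{"op": "servo_tool", "data": {
  "targets": [
    [0.002, -0.005, 0, 0, -1],
    [0.002, 0, 0, 0, -1],
    [0.001, 0, 0, 0, -1],
    [0.001, 0, 0, 0, -1],
    [0, 0, 0, 0, -1]
  ]
}}

```text
time: 6.07
tcp_pos: [0.5658, 0.2931, 0.028]
ee_rot: [-2.97, 1.57, 0.279]
wrist_force: [-0.1, -0.8, -1.4]
finger_gap: 0.787
```

```bash
python3 - <<'E'
from h import *
goto([.5651,.2929,.027],96.2)
E
```

```text
t 6.07 tcp [565.8 293.1  28. ] jaw -83.8 gap 0.787 F [-0.1 -0.8 -1.4] q6 1.76
  need tool mm [1.  0.1 0.7] turn deg -0.0275050027588577 rad -0.0
```

Emit:
{"op": "servo_tool", "data": {
  "targets": [
    [0.001, 0, 0, 0, -1],
    [0.001, 0, 0, 0, -1],
    [0.001, 0, 0, 0, -1],
    [0, 0, 0, 0, -1]
  ]
}}

```text
time: 6.4
tcp_pos: [0.5657, 0.293, 0.0259]
ee_rot: [0.4, 1.57, -2.634]
wrist_force: [-4.6, -2.2, 9.0]
finger_gap: 0.791
```

Emit:
{"op": "servo_tool", "data": {
  "targets": [
    [0, 0, 0, 0, 1],
    [0, 0, 0, 0, 1],
    [-0.01, 0, 0, 0, 1],
    [-0.03, 0, 0, 0, 1],
    [-0.04, 0, 0, 0, 1]
  ]
}}

```text
time: 6.82
tcp_pos: [0.5626, 0.2921, 0.1018]
ee_rot: [0.193, 1.563, -2.841]
wrist_force: [-0.2, 0.3, 0.5]
finger_gap: 0.997
```

Emit:
{"op": "servo_tool", "data": {
  "targets": [
    [-0.03, 0.02, 0, 0.031, 1],
    [-0.03, 0.03, 0, 0, 1],
    [-0.03, 0.03, 0, 0, 1],
    [0, 0.04, 0, 0, 1],
    [0, 0.04, 0, 0, 1]
  ]
}}

```text
time: 7.23
tcp_pos: [0.5797, 0.1337, 0.1972]
ee_rot: [3.099, 1.564, 0.036]
wrist_force: [0.5, -1.1, -0.3]
finger_gap: 1.0
```

```bash
python3 - <<'E'
from h import *
snap('wrist','w4'); snap('top','t4')
goto([.587,-.233,.200],94.4)
z=load('top0' if 0 else 't4');W=cloud(z);Z=W[...,2]
m=(Z>.055)&(Z<.07)&(W[...,0]>.45)&(W[...,0]<.7)&(W[...,1]>.22)&(W[...,1]<.36); print('tray rim',rect(W[m]))
E
```

```text
t 7.33 tcp [579.1 130.  194.7] jaw -85.9 gap 0.995 F [-0.3  0.5 -0.1] q6 1.53
  need tool mm [ -4.8 362.7  17.9] turn deg -0.330540563593388 rad -0.006
tray rim (array([564.4, 308.1]), array([130.6,  41.5]), 5.2)
```

View pics/t4.png

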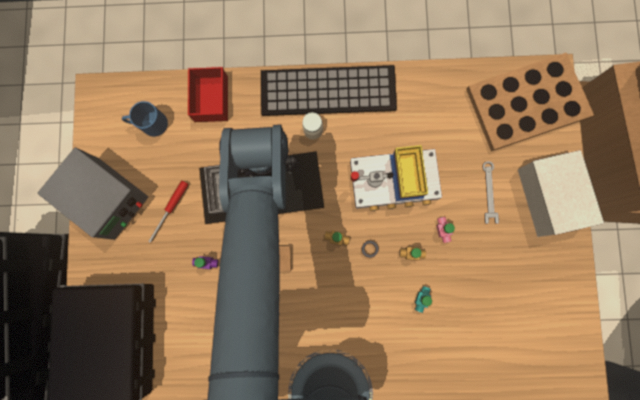

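Emit:
{"op": "servo_tool", "data": {
  "targets": [
    [-0.002, 0.04, 0.002, 0, 1],
    [-0.002, 0.04, 0.002, 0, 1],
    [-0.002, 0.04, 0.002, 0, 1],
    [0, 0.04, 0.002, 0, 1],
    [0, 0.04, 0.002, 0, 1]
  ]
}}

```text
time: 7.75
tcp_pos: [0.5835, -0.0668, 0.1999]
ee_rot: [3.057, 1.57, -0.007]
wrist_force: [0.3, -0.2, -0.3]
finger_gap: 1.0
```

Emit:
{"op": "servo_tool", "data": {
  "targets": [
    [0, 0.04, 0.002, 0, 1],
    [0, 0.04, 0.002, 0, 1],
    [0, 0.04, 0.002, 0, 1],
    [0, 0.035, 0.002, 0, 1],
    [0.01, 0.005, 0, 0, 1]
  ]
}}

```text
time: 8.17
tcp_pos: [0.5889, -0.2313, 0.1919]
ee_rot: [2.32, 1.565, -0.75]
wrist_force: [0.4, -0.9, 0.4]
finger_gap: 1.0
```

Emit:
{"op": "servo_tool", "data": {
  "targets": [
    [0.025, 0, 0, 0, 1],
    [0.02, 0, 0, 0, 1],
    [0, 0, 0, 0, 1]
  ]
}}

```text
time: 8.42
tcp_pos: [0.5852, -0.2235, 0.1391]
ee_rot: [-0.654, 1.562, 2.565]
wrist_force: [0.1, 0.9, -1.2]
finger_gap: 1.0
```

```bash
python3 - <<'E'
from h import *
goto([.587,-.233,.102],94.4)
E
```

```text
t 8.42 tcp [ 585.2 -223.5  139.1] jaw -85.6 gap 1.0 F [ 0.1  0.9 -1.2] q6 0.95
  need tool mm [37.1  9.8 -1.3] turn deg -0.0014249423527417093 rad -0.0
```

Emit:
{"op": "servo_tool", "data": {
  "targets": [
    [0, 0, 0, 0, 1],
    [0, 0, 0, 0, 1]
  ]
}}

```text
time: 8.58
tcp_pos: [0.5886, -0.2253, 0.1455]
ee_rot: [2.588, 1.569, -0.476]
wrist_force: [-0.3, 0.5, 0.8]
finger_gap: 1.001
```

```bash
python3 - <<'E'
from h import *
goto([.587,-.233,.102],94.4)
E
```

```text
t 8.58 tcp [ 588.6 -225.3  145.5] jaw -85.6 gap 1.001 F [-0.3  0.5  0.8] q6 0.95
  need tool mm [43.5  7.5  2.3] turn deg 0.0486812599100972 rad 0.001
```

Emit:
{"op": "servo_tool", "data": {
  "targets": [
    [0, 0.0075, 0.002, 0, 1],
    [0.015, 0, 0, 0, 1],
    [0.018, 0, 0, 0, 1],
    [0.01, 0, 0, 0, 1],
    [0, 0, 0, 0, 1]
  ]
}}

```text
time: 9.0
tcp_pos: [0.5854, -0.2329, 0.0995]
ee_rot: [-0.612, 1.568, 2.607]
wrist_force: [-0.1, 0.5, -0.3]
finger_gap: 1.001
```

Emit:
{"op": "servo_tool", "data": {
  "targets": [
    [0, 0, 0, 0, 1],
    [0, 0, 0, 0, -1],
    [0, 0, 0, 0, -1],
    [0, 0, 0, 0, -1],
    [0, 0, 0, 0, -1]
  ]
}}

```text
time: 9.42
tcp_pos: [0.5876, -0.234, 0.1032]
ee_rot: [2.539, 1.567, -0.526]
wrist_force: [0.0, -0.2, 5.0]
finger_gap: 0.786
```

```bash
python3 - <<'E'
from h import *
goto([.587,-.233,.102],94.4)
E
```

```text
t 9.42 tcp [ 587.6 -234.   103.2] jaw -85.6 gap 0.786 F [ 0.  -0.2  5. ] q6 0.94
  need tool mm [ 1.2 -1.1  0.6] turn deg 0.0021343437661585085 rad 0.0
```

Emit:
{"op": "servo_tool", "data": {
  "targets": [
    [0, 0, 0, 0, -1],
    [-0.01, 0, 0, 0, -1],
    [-0.02, 0, 0, 0, -1],
    [-0.03, 0, 0, 0, -1],
    [-0.03, 0, 0, -0.031, -1]
  ]
}}

```text
time: 9.83
tcp_pos: [0.5853, -0.2327, 0.1911]
ee_rot: [-0.651, 1.567, 2.599]
wrist_force: [0.7, 0.1, -0.7]
finger_gap: 0.785
```

Emit:
{"op": "servo_tool", "data": {
  "targets": [
    [-0.025, 0, 0, 0, -1],
    [0, -0.01, 0, 0, -1],
    [0, -0.03, 0, 0, -1],
    [0, -0.04, -0.002, 0, -1],
    [0, -0.04, -0.002, 0, -1]
  ]
}}

```text
time: 10.25
tcp_pos: [0.5764, -0.1123, 0.2152]
ee_rot: [-0.616, 1.569, 2.632]
wrist_force: [1.1, 0.7, -1.5]
finger_gap: 0.783
```

```bash
python3 - <<'E'
from h import *
goto([.577,.1835,.033],96.2)
snap('scene','s5'); crop('s5',190,60,390,280,2.7,'s5c')
E
```

```text
t 10.25 tcp [ 576.4 -112.3  215.2] jaw -83.9 gap 0.783 F [ 1.1  0.7 -1.5] q6 1.08
  need tool mm [ 182.4 -293.9  -32.1] turn deg -0.1442533051351802 rad -0.003
```

View pics/s5c.png

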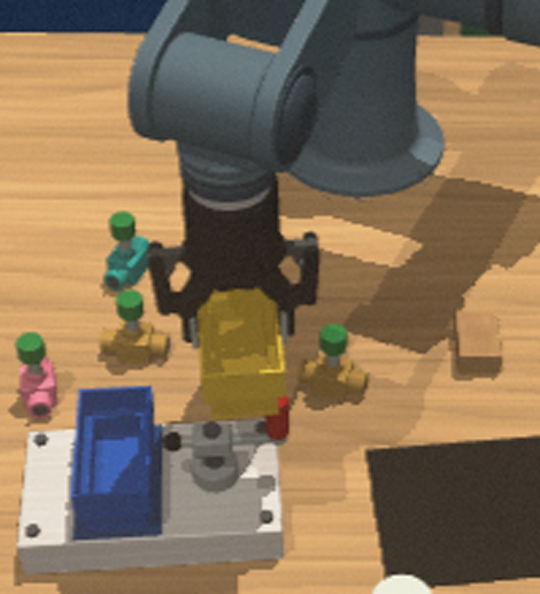

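Emit:
{"op": "servo_tool", "data": {
  "targets": [
    [0, -0.04, -0.004, 0, -1],
    [0, -0.04, -0.004, 0, -1],
    [0, -0.04, -0.004, 0, -1],
    [0, -0.04, -0.004, 0, -1],
    [0, -0.04, -0.004, 0, -1]
  ]
}}

```text
time: 10.72
tcp_pos: [0.5745, 0.0896, 0.2152]
ee_rot: [-0.163, 1.569, 3.086]
wrist_force: [1.6, 0.0, -1.5]
finger_gap: 0.777
```

Emit:
{"op": "servo_tool", "data": {
  "targets": [
    [0.01, -0.04, -0.004, 0, -1],
    [0.02, -0.03, -0.004, 0, -1],
    [0.03, -0.02, -0.003, 0, -1],
    [0.03, 0, 0, 0, -1],
    [0.03, 0, 0, 0, -1]
  ]
}}

```text
time: 11.13
tcp_pos: [0.5757, 0.1799, 0.0942]
ee_rot: [-0.007, 1.57, -3.038]
wrist_force: [1.1, -0.3, -2.0]
finger_gap: 0.784
```

Emit:
{"op": "servo_tool", "data": {
  "targets": [
    [0.03, 0, 0, 0, -1],
    [0.015, 0, 0, 0, -1],
    [0, 0, 0, 0, -1],
    [0, 0, 0, 0, -1]
  ]
}}

```text
time: 11.47
tcp_pos: [0.5757, 0.1781, 0.0499]
ee_rot: [-0.003, 1.568, -3.037]
wrist_force: [-0.5, -0.1, -0.6]
finger_gap: 0.781
```

```bash
python3 - <<'E'
from h import *
goto([.577,.1835,.033],96.2)
E
```

```text
t 11.47 tcp [575.7 178.1  49.9] jaw -83.8 gap 0.781 F [-0.5 -0.1 -0.6] q6 1.57
  need tool mm [16.9 -5.2 -1.9] turn deg -0.014104025394431119 rad -0.0
```

Emit:
{"op": "servo_tool", "data": {
  "targets": [
    [0.008, -0.005, -0.002, 0, -1],
    [0.005, 0, 0, 0, -1],
    [0.002, 0, 0, 0, -1],
    [0.001, 0, 0, 0, -1],
    [0.001, 0, 0, 0, -1]
  ]
}}

```text
time: 11.88
tcp_pos: [0.5789, 0.1833, 0.0346]
ee_rot: [-3.141, 1.57, 0.109]
wrist_force: [0.1, 0.5, -1.5]
finger_gap: 0.781
```

Emit:
{"op": "servo_tool", "data": {
  "targets": [
    [0.001, 0, 0, 0, -1],
    [0.001, 0, 0, 0, -1],
    [0, 0, 0, 0, -1]
  ]
}}

```text
time: 12.13
tcp_pos: [0.5788, 0.1832, 0.0324]
ee_rot: [3.12, 1.57, 0.086]
wrist_force: [-0.2, -0.0, -0.6]
finger_gap: 0.786
```

Emit:
{"op": "servo_tool", "data": {
  "targets": [
    [0.001, 0, 0, 0, -1],
    [0.001, 0, 0, 0, -1],
    [0, 0, 0, 0, -1]
  ]
}}

```text
time: 12.38
tcp_pos: [0.5788, 0.1832, 0.0323]
ee_rot: [0.518, 1.57, -2.516]
wrist_force: [-7.6, -0.9, 11.5]
finger_gap: 0.784
```

Emit:
{"op": "servo_tool", "data": {
  "targets": [
    [0, 0, 0, 0, 1],
    [0, 0, 0, 0, 1],
    [-0.01, 0, 0, 0, 1],
    [-0.03, 0, 0, 0, 1],
    [-0.04, 0, 0, 0, 1]
  ]
}}

```text
time: 12.8
tcp_pos: [0.5758, 0.1828, 0.1079]
ee_rot: [0.008, 1.563, -3.026]
wrist_force: [1.8, 0.0, -0.0]
finger_gap: 1.003
```

Emit:
{"op": "servo_tool", "data": {
  "targets": [
    [-0.04, 0, 0, 0.031, 1],
    [-0.035, 0.01, 0, 0, 1],
    [0, 0.04, -0.002, 0, 1],
    [0, 0.04, -0.002, 0, 1],
    [0, 0.04, -0.002, 0, 1]
  ]
}}

```text
time: 13.22
tcp_pos: [0.5951, 0.053, 0.1873]
ee_rot: [2.953, 1.568, -0.11]
wrist_force: [0.5, -1.0, -0.4]
finger_gap: 0.997
```

Emit:
{"op": "servo_tool", "data": {
  "targets": [
    [0, 0.04, -0.002, 0, 1],
    [0, 0.04, -0.002, 0, 1],
    [0, 0.04, -0.002, 0, 1],
    [0, 0.04, -0.002, 0, 1],
    [0, 0.04, -0.002, 0, 1]
  ]
}}

```text
time: 13.63
tcp_pos: [0.6198, -0.1466, 0.186]
ee_rot: [2.781, 1.57, -0.284]
wrist_force: [-0.1, 0.6, 0.2]
finger_gap: 0.999
```

```bash
python3 - <<'E'
from h import *
goto([.622,-.2303,.150],94.4)
E
```

```text
t 13.63 tcp [ 619.8 -146.6  186. ] jaw -85.6 gap 0.999 F [-0.1  0.6  0.2] q6 1.08
  need tool mm [36.  83.6  4.3] turn deg -0.009772451882781752 rad -0.0
```

Emit:
{"op": "servo_tool", "data": {
  "targets": [
    [0, 0.04, 0.002, 0, 1],
    [0, 0.03, 0.001, 0, 1],
    [0.01, 0.013, 0.001, 0, 1],
    [0.02, 0, 0, 0, 1],
    [0, 0, 0, 0, 1]
  ]
}}

```text
time: 14.05
tcp_pos: [0.62, -0.2271, 0.1511]
ee_rot: [-0.641, 1.564, 2.575]
wrist_force: [-2.0, 0.7, -0.7]
finger_gap: 0.995
```

Emit:
{"op": "servo_tool", "data": {
  "targets": [
    [0, 0, 0, 0, 1]
  ]
}}

```text
time: 14.13
tcp_pos: [0.6212, -0.2265, 0.1536]
ee_rot: [-0.661, 1.567, 2.558]
wrist_force: [0.0, 0.1, -0.4]
finger_gap: 1.003
```

```bash
python3 - <<'E'
from h import *
snap('wrist','w6')
goto([.622,-.2303,.070],94.4)
z=load('w6');W=cloud(z);Z=W[...,2]
m=(Z>.097)&(Z<.107)&(W[...,0]>.45)&(W[...,0]<.75)&(W[...,1]<-.195)&(W[...,1]>-.35)
print('rim',rect(W[m]))
E
```

```text
t 14.18 tcp [ 622.  -226.6  155. ] jaw -85.5 gap 1.003 F [-0.3 -0.4  0.9] q6 0.97
  need tool mm [85.   3.8  0.2] turn deg 0.05545644248491044 rad 0.001
rim (array([ 586. , -232.4]), array([131.1,  68.3]), 4.4)
```

View pics/w6.png

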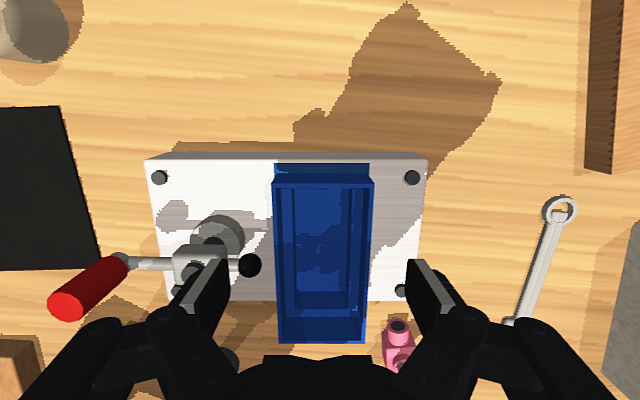

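Emit:
{"op": "servo_tool", "data": {
  "targets": [
    [0.015, 0.004, 0, 0, 1],
    [0.025, 0, 0, 0, 1],
    [0.025, 0, 0, 0, 1],
    [0.016, 0, 0, 0, 1],
    [0.004, 0, 0, 0, 1]
  ]
}}

```text
time: 14.6
tcp_pos: [0.6207, -0.2299, 0.0664]
ee_rot: [-0.601, 1.565, 2.619]
wrist_force: [0.5, 0.8, -0.8]
finger_gap: 0.997
```

Emit:
{"op": "servo_tool", "data": {
  "targets": [
    [0, 0, 0, 0, 1],
    [0, 0, 0, 0, -1],
    [0, 0, 0, 0, -1],
    [0, 0, 0, 0, -1],
    [0, 0, 0, 0, -1]
  ],
  "grip_force": 70
}}

```text
time: 15.02
tcp_pos: [0.6241, -0.2323, 0.0726]
ee_rot: [2.57, 1.566, -0.495]
wrist_force: [1.2, 0.9, 5.0]
finger_gap: 0.78
```

```bash
python3 - <<'E'
from h import *
goto([.622,-.2303,.070],94.4)
snap('scene','s7'); crop('s7',190,60,390,280,2.7,'s7c')
E
```

```text
t 15.02 tcp [ 624.1 -232.3   72.6] jaw -85.6 gap 0.78 F [1.2 0.9 5. ] q6 0.97
  need tool mm [ 2.6 -2.2  1.9] turn deg 0.01002267505339205 rad 0.0
```

View pics/s7c.png

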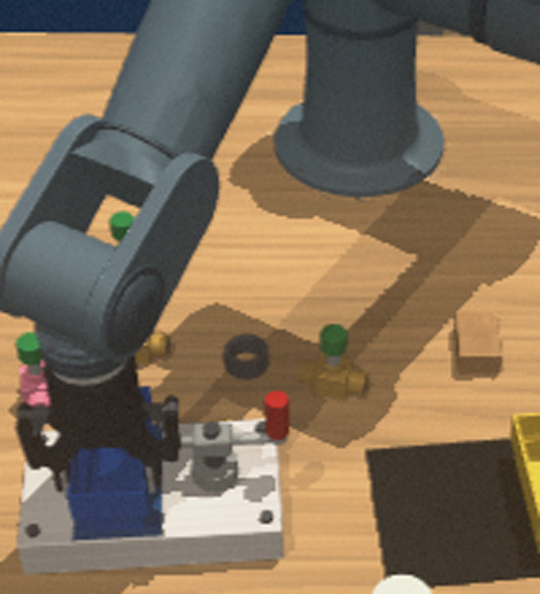

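Emit:
{"op": "servo_tool", "data": {
  "targets": [
    [-0.01, 0, 0, 0, -1],
    [-0.02, 0, 0, 0, -1],
    [-0.03, 0, 0, 0, -1],
    [-0.035, 0, 0, -0.031, -1],
    [-0.035, 0, 0, 0, -1]
  ]
}}

```text
time: 15.48
tcp_pos: [0.6216, -0.2311, 0.201]
ee_rot: [-0.598, 1.568, 2.653]
wrist_force: [-0.5, -0.5, -0.8]
finger_gap: 0.785
```

Emit:
{"op": "servo_tool", "data": {
  "targets": [
    [-0.015, -0.01, -0.001, 0, -1],
    [0, -0.03, -0.003, 0, -1],
    [0, -0.04, -0.004, 0, -1],
    [0, -0.04, -0.004, 0, -1],
    [0, -0.04, -0.004, 0, -1]
  ]
}}

```text
time: 15.9
tcp_pos: [0.6201, -0.0686, 0.2142]
ee_rot: [-0.556, 1.569, 2.692]
wrist_force: [1.1, -0.1, -1.2]
finger_gap: 0.78
```

```bash
python3 - <<'E'
from h import *
goto([.6262,.0782,.033],96.2)
snap('scene','s8'); crop('s8',190,60,490,280,2.6,'s8c')
E
```

```text
t 15.9 tcp [620.1 -68.6 214.2] jaw -83.9 gap 0.78 F [ 1.1 -0.1 -1.2] q6 1.17
  need tool mm [ 181.3 -145.1  -22. ] turn deg -0.07611209805588715 rad -0.001
```

View pics/s8c.png

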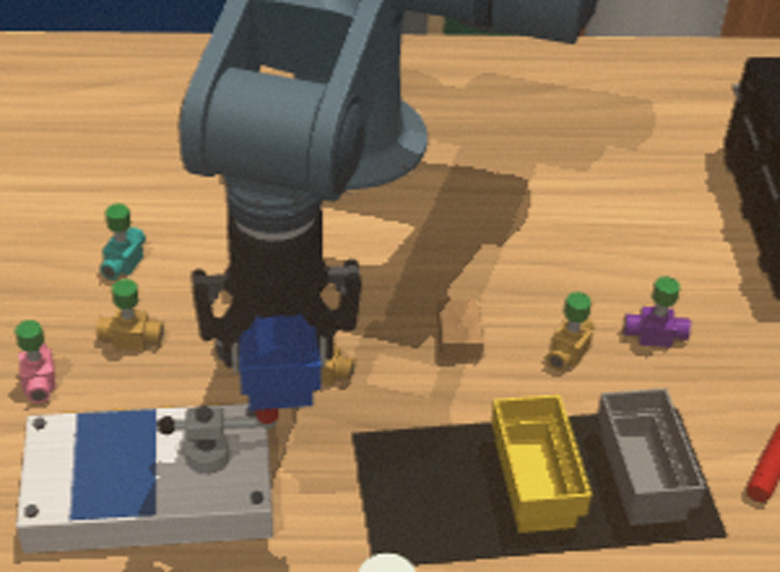

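```bash
python3 - <<'E'
from h import *
snap('wrist','w8'); crop('s8',265,165,335,225,8,'s8d')
z=load('s8');W=cloud(z);hsv=cv2.cvtColor(z['im'],cv2.COLOR_RGB2HSV)
m=(hsv[...,0]>105)&(hsv[...,0]<125)&(hsv[...,1]>120)&(W[...,2]>.1)&(W[...,1]>-.15)&(W[...,1]<.0); P=W[m]; print(np.round(np.percentile(P,[2,98],0)*1000))
r=P[(P[:,2]>np.percentile(P[:,2],0))]
for lo in np.arange(.50,.66,.015):
    q=P[(P[:,0]>lo)&(P[:,0]<lo+.015)]
    if len(q): print(round(lo,3),len(q),np.round(q[:,2].max()*1000,1))
E
```

```text
[[534. -97. 189.]
 [649. -36. 246.]]
0.515 2 187.9
0.53 55 196.3
0.545 70 217.5
0.56 76 219.0
0.575 79 222.0
0.59 29 245.0
0.605 21 224.1
0.62 6 246.8
0.635 349 248.5
0.65 7 248.6
```

View pics/s8d.png

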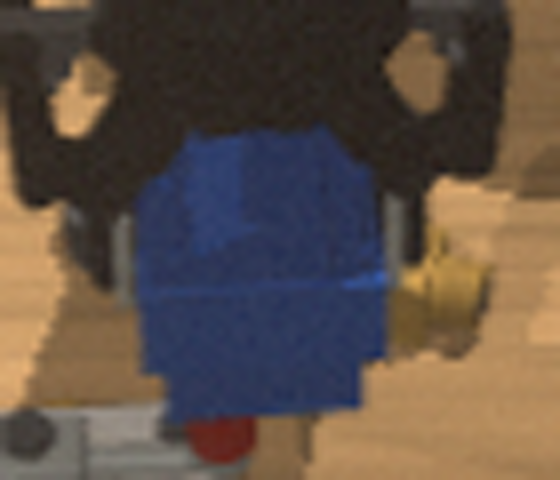

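View pics/w8.png

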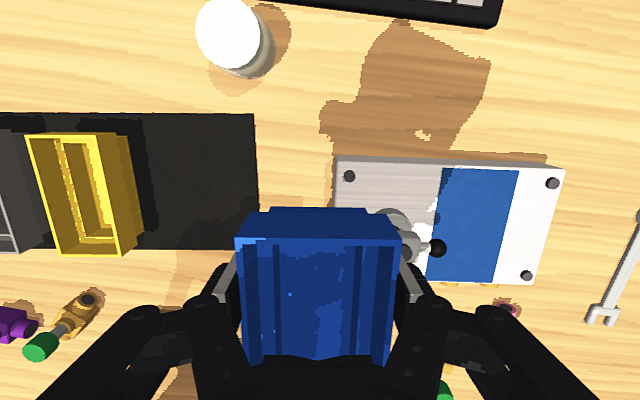

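Emit:
{"op": "servo_tool", "data": {
  "targets": [
    [0, -0.04, -0.006, 0, -1],
    [0, -0.04, -0.006, 0, -1],
    [0.01, -0.035, -0.005, 0, -1],
    [0.02, -0.025, -0.004, 0, -1],
    [0.03, -0.005, 0, 0, -1]
  ]
}}

```text
time: 16.42
tcp_pos: [0.6278, 0.0797, 0.1571]
ee_rot: [-3.093, 1.565, 0.16]
wrist_force: [0.3, -0.0, -0.9]
finger_gap: 0.783
```

Emit:
{"op": "servo_tool", "data": {
  "targets": [
    [0.035, 0, 0, 0, -1],
    [0.035, 0, 0, 0, -1],
    [0.025, 0, 0, 0, -1],
    [0.01, 0, 0, 0, -1],
    [0, 0, 0, 0, -1]
  ]
}}

```text
time: 16.83
tcp_pos: [0.6236, 0.0757, 0.0465]
ee_rot: [-0.162, 1.564, 3.088]
wrist_force: [0.8, 0.4, -1.1]
finger_gap: 0.783
```

```bash
python3 - <<'E'
from h import *
goto([.6262,.0782,.033],96.2)
E
```

```text
t 16.83 tcp [623.6  75.7  46.5] jaw -83.8 gap 0.783 F [ 0.8  0.4 -1.1] q6 1.4
  need tool mm [13.5 -2.1 -3. ] turn deg -0.029005753412945978 rad -0.001
```

Emit:
{"op": "servo_tool", "data": {
  "targets": [
    [0.006, -0.003, 0, 0, -1],
    [0.004, 0, 0, 0, -1],
    [0.002, 0, 0, 0, -1],
    [0.001, 0, 0, 0, -1],
    [0.001, 0, 0, 0, -1]
  ]
}}

```text
time: 17.25
tcp_pos: [0.6269, 0.0785, 0.0372]
ee_rot: [2.978, 1.569, -0.055]
wrist_force: [1.8, -0.6, -1.2]
finger_gap: 0.78
```

Emit:
{"op": "servo_tool", "data": {
  "targets": [
    [0.001, 0, 0, 0, -1],
    [0.001, 0, 0, 0, -1],
    [0.001, 0, 0, 0, -1]
  ]
}}

```text
time: 17.5
tcp_pos: [0.6264, 0.0785, 0.0334]
ee_rot: [3.026, 1.57, -0.008]
wrist_force: [0.3, -0.5, -0.6]
finger_gap: 0.787
```

```bash
python3 - <<'E'
from h import *
goto([.6262,.0782,.032],96.2)
E
```

```text
t 17.5 tcp [626.4  78.5  33.4] jaw -83.8 gap 0.787 F [ 0.3 -0.5 -0.6] q6 1.41
  need tool mm [1.4 0.3 0.2] turn deg -0.028146160133530884 rad -0.0
```

Emit:
{"op": "servo_tool", "data": {
  "targets": [
    [0.001, 0, 0, 0, -1],
    [0.001, 0, 0, 0, -1],
    [0, 0, 0, 0, -1]
  ]
}}

```text
time: 17.75
tcp_pos: [0.6263, 0.0786, 0.0317]
ee_rot: [0.853, 1.571, -2.181]
wrist_force: [-2.7, 0.4, 2.8]
finger_gap: 0.784
```

```bash
python3 - <<'E'
from h import *
goto([.6262,.0782,.032],96.2)
E
```

```text
t 17.75 tcp [626.3  78.6  31.7] jaw -83.8 gap 0.784 F [-2.7  0.4  2.8] q6 1.41
  need tool mm [-0.3  0.4  0.2] turn deg -0.019554861001893187 rad -0.0
```

Contact. Release, rise, and move back to look at everything.

Emit:
{"op": "servo_tool", "data": {
  "targets": [
    [0, 0, 0, 0, 1],
    [0, 0, 0, 0, 1],
    [-0.01, 0, 0, 0, 1],
    [-0.03, 0, 0, 0, 1],
    [-0.04, 0, 0, 0, 1]
  ]
}}

```text
time: 18.17
tcp_pos: [0.6234, 0.0787, 0.1089]
ee_rot: [-0.167, 1.563, 3.082]
wrist_force: [1.2, -0.1, 0.1]
finger_gap: 1.001
```

Emit:
{"op": "servo_tool", "data": {
  "targets": [
    [-0.04, 0, 0, 0, 1],
    [-0.03, 0.02, 0.02, 0, 1],
    [0, 0.02, 0.035, 0, 1],
    [0, 0.02, 0.035, 0, 1],
    [0, 0.02, 0.035, 0, 1]
  ]
}}

```text
time: 18.58
tcp_pos: [0.5097, -0.0151, 0.1827]
ee_rot: [2.723, 1.568, -0.31]
wrist_force: [0.7, -0.9, -0.1]
finger_gap: 1.002
```

```bash
cat >> h.py <<'E'
def survey(n):
    z=load(n); W=cloud(z); im=z['im']; hsv=cv2.cvtColor(im,cv2.COLOR_RGB2HSV); H,S,V=[hsv[...,i].astype(int) for i in range(3)]
    Z=W[...,2]; ok=(W[...,0]>0.3)&(W[...,0]<0.7)&(np.abs(W[...,1])<.4)
    for nm,m in dict(brass=(H>14)&(H<28)&(S>120)&(Z>.012)&(Z<.05)&(W[...,0]<.47),green=(H>48)&(H<78)&(S>110)&(Z>.074)).items():
        for c,P in comps(m&ok,W,25): print(n,nm,np.round(c),len(P),'med',np.round(np.median(P,0)*1000),'rect',*rect(P))
    m=ok&(Z>.055)&(Z<.068)&(W[...,1]>0)
    for c,P in comps(m,W,40): print(n,'rim',np.round(c),len(P),rect(P))
E
python3 - <<'E'
from h import *
for n in ['scene','top','wrist']:
    snap(n,n+'9'); survey(n+'9')
goto([.42,-.031,.1])
E
```

```text
scene9 brass [366. 185.] 307 med [374. 122.  28.] rect [371.6 121.8] [78.  44.8] 1.0
scene9 brass [239. 186.] 236 med [ 381. -240.   27.] rect [ 374.9 -241.6] [70.  37.1] 80.2
scene9 brass [409. 191.] 188 med [401. 237.  28.] rect [391.6 241.4] [34.8 72.8] 56.8
scene9 brass [313. 199.] 249 med [431. -31.  27.] rect [422.8 -32.2] [71.  40.5] 73.0
scene9 green [446. 170.] 46 med [366. 343.  81.] rect [365.4 341.5] [28.4 21.4] 12.8
scene9 green [237. 171.] 45 med [ 376. -242.   80.] rect [ 374.1 -240.8] [26.9 19.9] 8.4
scene9 green [412. 176.] 47 med [391. 242.  81.] rect [390.9 243.4] [23.1 23.6] 57.4
scene9 green [313. 184.] 49 med [428. -31.  80.] rect [424.8 -31.4] [21.7 25.8] 89.9
scene9 green [200. 187.] 56 med [ 440. -333.   81.] rect [ 436.6 -333.4] [26.  23.5] 15.2
scene9 rim [440. 231.] 324 (array([567.1, 293. ]), array([138.1,  72. ]), 5.6)
scene9 rim [398. 234.] 307 (array([577.1, 183. ]), array([137.3,  69.7]), 6.3)
scene9 rim [356. 236.] 274 (array([589. ,  75.2]), array([135.5,  68.9]), 5.4)
top9 brass [240. 253.] 186 med [386. 236.  26.] rect [387.2 242.3] [33.5 69.8] 60
[... 1184 characters left out ...]
en [325. 287.] 611 med [425. -31.  79.] rect [423.3 -31.1] [25.7 26.9] 71.6
wrist9 green [ 31. 291.] 668 med [392. 240.  78.] rect [390.8 242.1] [26.4 27.2] 31.7
wrist9 green [633. 304.] 268 med [ 436. -324.   78.] rect [ 434.7 -325.5] [25.  12.2] 17.3
wrist9 rim [80. 88.] 3284 (array([576.3, 183.4]), array([126.6,  71.1]), 6.1)
wrist9 rim [212.  92.] 2339 (array([587.4,  75.3]), array([127.6,  69.1]), 5.1)
wrist9 rim [  6. 144.] 415 (array([528.8, 255.9]), array([11.1, 44.5]), 86.2)
wrist9 rim [ 50. 279.] 280 (array([395.2, 236.7]), array([27.7, 13.5]), 43.6)
t 18.73 tcp [508.7 -15.3 181.5] jaw -84.0 gap 1.003 F [ 0.4  0.7 -0.4] q6 1.21
  need tool mm [81.4  6.3 89.9] turn deg None rad None
```

View pics/scene9.png

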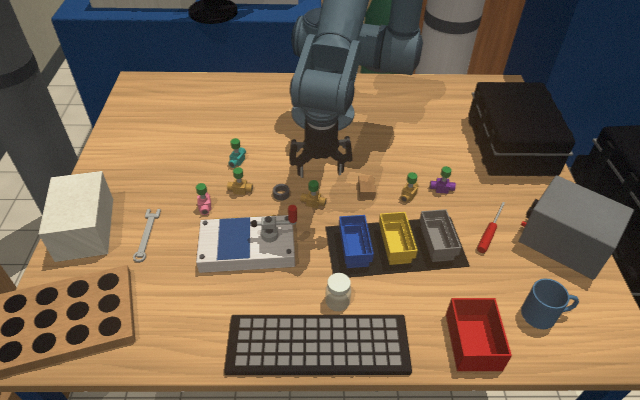

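View pics/wrist9.png

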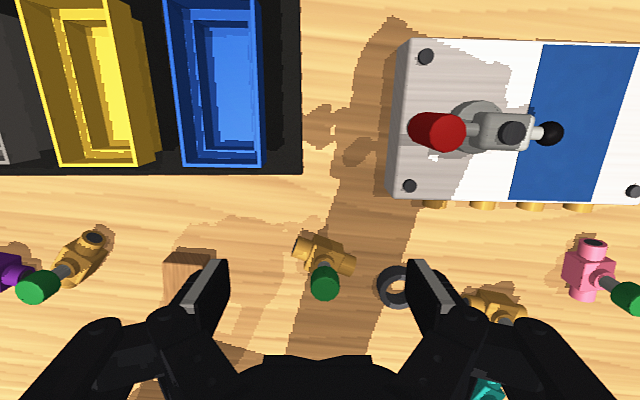

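```bash
cat >> h.py <<'E'
def rows(p,jaw,grip,n=None,tilt=False):
    """rows of tool-frame steps to TCP p, jaw deg, from the measured pose (straight path)"""
    s,M=axes(); p=np.array(p); D=p-s['tcp_pos']; ja=np.degrees(np.arctan2(M[1,1],M[0,1])); e=(jaw-ja+90)%180-90
    k=max(np.linalg.norm(D)/.039,abs(np.radians(e))/.118); n=n or int(np.ceil(k)); n=max(n,1)
    out=[]
    for i in range(n):
        a=np.radians(ja+e*i/n); y=np.array([np.cos(a),np.sin(a),0]); x=np.array([0,0,-1.]); zz=np.cross(x,y)
        d=D/n; out.append([round(float(d@x),4),round(float(d@y),4),round(float(d@zz),4),round(float(-np.radians(e/n)),4),grip])
    print('t',round(s['time'],2),'tcp',np.round(s['tcp_pos']*1000,1),'jaw',round(ja,1),'gap',round(s['finger_gap'],3),'F',np.round(s['wrist_force'],1),'q6',round(s['joint_positions'][5],2),'e',round(e,1))
    for i in range(0,n,5): print(out[i:i+5])
E
python3 - <<'E'
from h import *
rows([.4233,-.0311,.105],163.3,0.1)
E
```

```text
t 18.73 tcp [508.7 -15.3 181.5] jaw -84.0 gap 1.003 F [ 0.4  0.7 -0.4] q6 1.21 e 67.3
[[0.0076, 0.0007, 0.0087, -0.1174, 0.1], [0.0076, -0.0003, 0.0087, -0.1174, 0.1], [0.0076, -0.0014, 0.0086, -0.1174, 0.1], [0.0076, -0.0024, 0.0084, -0.1174, 0.1], [0.0076, -0.0033, 0.008, -0.1174, 0.1]]
[[0.0076, -0.0042, 0.0076, -0.1174, 0.1], [0.0076, -0.0051, 0.007, -0.1174, 0.1], [0.0076, -0.0059, 0.0064, -0.1174, 0.1], [0.0076, -0.0066, 0.0057, -0.1174, 0.1], [0.0076, -0.0072, 0.0048, -0.1174, 0.1]]
```

Emit:
{"op": "servo_tool", "data": {
  "targets": [
    [0.0076, 0.0007, 0.0087, -0.1174, 0.1],
    [0.0076, -0.0003, 0.0087, -0.1174, 0.1],
    [0.0076, -0.0014, 0.0086, -0.1174, 0.1],
    [0.0076, -0.0024, 0.0084, -0.1174, 0.1],
    [0.0076, -0.0033, 0.008, -0.1174, 0.1]
  ]
}}

```text
time: 19.15
tcp_pos: [0.4687, -0.0222, 0.1438]
ee_rot: [2.278, 1.569, -0.162]
wrist_force: [-0.8, -0.2, -1.1]
finger_gap: 0.553
```

Emit:
{"op": "servo_tool", "data": {
  "targets": [
    [0.0076, -0.0042, 0.0076, -0.1174, 0.1],
    [0.0076, -0.0051, 0.007, -0.1174, 0.1],
    [0.0076, -0.0059, 0.0064, -0.1174, 0.1],
    [0.0076, -0.0066, 0.0057, -0.1174, 0.1],
    [0.0076, -0.0072, 0.0048, -0.1174, 0.1]
  ]
}}

```text
time: 19.57
tcp_pos: [0.4261, -0.0304, 0.1058]
ee_rot: [1.633, 1.569, -0.22]
wrist_force: [0.2, 0.7, 0.1]
finger_gap: 0.547
```

Emit:
{"op": "servo_tool", "data": {
  "targets": [
    [0, 0, 0, 0, 0.1],
    [0, 0, 0, 0, 0.1]
  ]
}}

```text
time: 19.73
tcp_pos: [0.4259, -0.0303, 0.1057]
ee_rot: [1.782, 1.57, -0.08]
wrist_force: [0.8, 0.6, -0.1]
finger_gap: 0.553
```

```bash
python3 - <<'E'
from h import *
snap('wrist','w10'); survey('w10')
rows([.4233,-.0311,.058],163.3,0.1)
E
```

```text
w10 brass [162.  28.] 6044 med [365. 118.  27.] rect [369.2 122.6] [70.4 44.5] 0.2
w10 brass [314. 195.] 1865 med [429. -17.  28.] rect [425.4 -22.3] [51.5 33.6] 73.6
w10 green [313. 241.] 1446 med [423. -30.  79.] rect [422.9 -30.7] [26.6 26.5] 40.1
w10 rim [507.  38.] 2063 (array([570.1,  44.4]), array([ 40.7, 110.1]), 73.3)
t 19.78 tcp [426.3 -30.5 106.2] jaw -16.7 gap 0.55 F [-0.2 -0.3 -0.4] q6 -0.05 e -0.0
[[0.0241, -0.0014, 0.0007, 0.0, 0.1], [0.0241, -0.0014, 0.0007, 0.0, 0.1]]
```

View pics/w10.png

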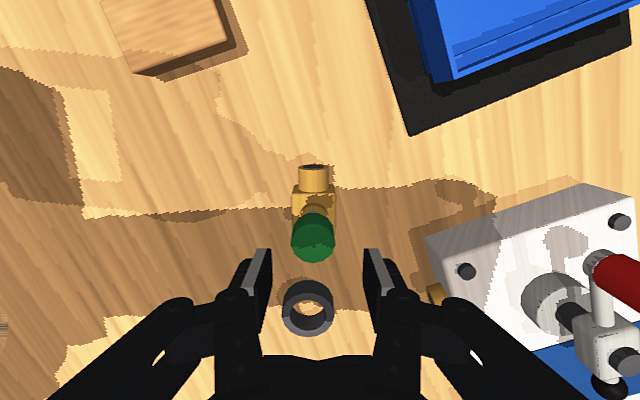

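Emit:
{"op": "servo_tool", "data": {
  "targets": [
    [0.024, -0.003, 0.001, 0, 0.1],
    [0.018, 0, 0, 0, 0.1],
    [0.006, 0, 0, 0, 0.1],
    [0, 0, 0, 0, 0.1],
    [0, 0, 0, 0, -1]
  ],
  "grip_force": 60
}}

```text
time: 20.2
tcp_pos: [0.4229, -0.0307, 0.058]
ee_rot: [1.581, 1.57, -0.279]
wrist_force: [-0.1, -1.3, 0.3]
finger_gap: 0.425
```

Emit:
{"op": "servo_tool", "data": {
  "targets": [
    [0, 0, 0, 0, -1],
    [0, 0, 0, 0, -1],
    [0, 0, 0, 0, -1],
    [0, 0, 0, 0, -1]
  ]
}}

```text
time: 20.53
tcp_pos: [0.4233, -0.0309, 0.0587]
ee_rot: [1.569, 1.568, -0.291]
wrist_force: [-0.6, 0.6, 6.5]
finger_gap: 0.304
```

```bash
python3 - <<'E'
from h import *
snap('wrist','w11');
rows([.588,.0755,.180],95.5,-1)
E
```

```text
t 20.58 tcp [423.3 -30.9  58.7] jaw -16.6 gap 0.307 F [-1.   0.9  6.2] q6 -0.05 e -67.9
[[-0.011, 0.0116, -0.0135, 0.1078, -1], [-0.011, 0.0101, -0.0147, 0.1078, -1], [-0.011, 0.0084, -0.0157, 0.1078, -1], [-0.011, 0.0067, -0.0165, 0.1078, -1], [-0.011, 0.0049, -0.0172, 0.1078, -1]]
[[-0.011, 0.003, -0.0176, 0.1078, -1], [-0.011, 0.0011, -0.0178, 0.1078, -1], [-0.011, -0.0008, -0.0178, 0.1078, -1], [-0.011, -0.0027, -0.0176, 0.1078, -1], [-0.011, -0.0046, -0.0172, 0.1078, -1]]
[[-0.011, -0.0064, -0.0166, 0.1078, -1]]
```

View pics/w11.png

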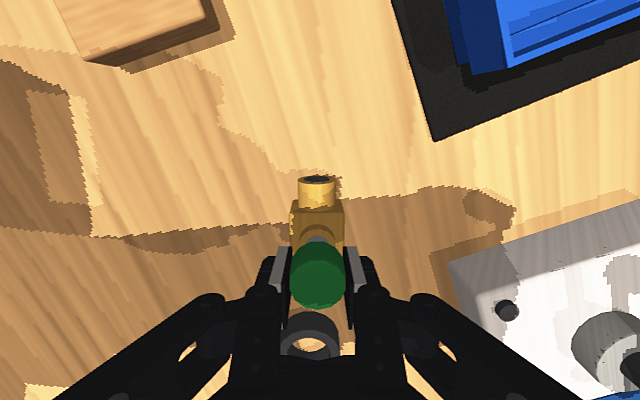

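Emit:
{"op": "servo_tool", "data": {
  "targets": [
    [-0.01, 0, 0, 0, -1],
    [-0.02, 0, 0, 0, -1],
    [-0.03, 0, 0, 0, -1],
    [-0.03, 0, 0, 0, -1],
    [-0.02, 0, 0, 0, -1]
  ]
}}

```text
time: 21.0
tcp_pos: [0.4224, -0.0307, 0.1702]
ee_rot: [1.5, 1.568, -0.36]
wrist_force: [0.7, -0.2, -1.8]
finger_gap: 0.303
```

```bash
python3 - <<'E'
from h import *
snap('wrist','w12');
rows([.588,.0755,.170],95.5,-1)
E
```

```text
t 21.05 tcp [424.7 -31.4 173.8] jaw -16.6 gap 0.305 F [ 2.7 -0.9  0.5] q6 -0.05 e -67.9
[[0.0003, 0.0115, -0.0135, 0.1078, -1], [0.0003, 0.0099, -0.0147, 0.1078, -1], [0.0003, 0.0083, -0.0157, 0.1078, -1], [0.0003, 0.0066, -0.0165, 0.1078, -1], [0.0003, 0.0047, -0.0171, 0.1078, -1]]
[[0.0003, 0.0029, -0.0175, 0.1078, -1], [0.0003, 0.001, -0.0177, 0.1078, -1], [0.0003, -0.0009, -0.0177, 0.1078, -1], [0.0003, -0.0028, -0.0175, 0.1078, -1], [0.0003, -0.0047, -0.0171, 0.1078, -1]]
[[0.0003, -0.0065, -0.0165, 0.1078, -1]]
```

View pics/w12.png

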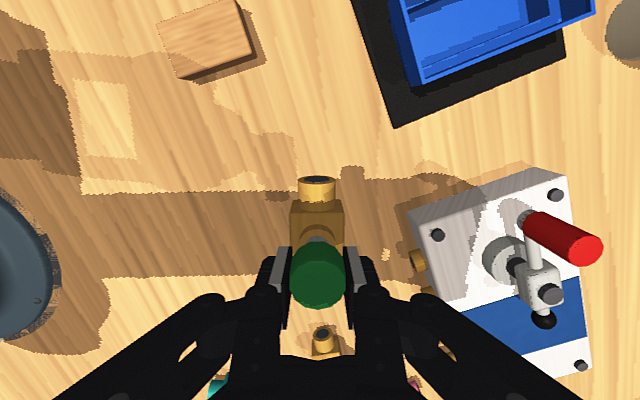

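Emit:
{"op": "servo_tool", "data": {
  "targets": [
    [0.0003, 0.0115, -0.0135, 0.1078, -1],
    [0.0003, 0.0099, -0.0147, 0.1078, -1],
    [0.0003, 0.0083, -0.0157, 0.1078, -1],
    [0.0003, 0.0066, -0.0165, 0.1078, -1],
    [0.0003, 0.0047, -0.0171, 0.1078, -1]
  ]
}}

```text
time: 21.47
tcp_pos: [0.496, 0.0187, 0.1649]
ee_rot: [-0.873, 1.569, 3.006]
wrist_force: [-0.2, -0.6, -2.5]
finger_gap: 0.304
```

Emit:
{"op": "servo_tool", "data": {
  "targets": [
    [0.0003, 0.0029, -0.0175, 0.1078, -1],
    [0.0003, 0.001, -0.0177, 0.1078, -1],
    [0.0003, -0.0009, -0.0177, 0.1078, -1],
    [0.0003, -0.0028, -0.0175, 0.1078, -1],
    [0.0003, -0.0047, -0.0171, 0.1078, -1]
  ]
}}

```text
time: 21.88
tcp_pos: [0.5702, 0.0671, 0.1631]
ee_rot: [-0.243, 1.569, 3.098]
wrist_force: [-0.1, -0.0, -1.8]
finger_gap: 0.303
```

Emit:
{"op": "servo_tool", "data": {
  "targets": [
    [0.0003, -0.0065, -0.0165, 0.1078, -1],
    [0.02, 0, 0, 0, -1],
    [0, 0, 0, 0, -1],
    [0, 0, 0, 0, -1]
  ]
}}

```text
time: 22.22
tcp_pos: [0.5833, 0.0764, 0.1418]
ee_rot: [-0.137, 1.566, 3.101]
wrist_force: [-0.6, 0.2, -2.2]
finger_gap: 0.302
```

```bash
python3 - <<'E'
from h import *
snap('wrist','w13');
rows([.588,.0755,.069],95.5,-1)
z=load('w13');W=cloud(z);Z=W[...,2]
m=(Z>.057)&(Z<.067)&(W[...,0]>.5)&(W[...,0]<.68)&(W[...,1]>.02)&(W[...,1]<.13); print(rect(W[m]))
hsv=cv2.cvtColor(z['im'],cv2.COLOR_RGB2HSV);H,S=hsv[...,0],hsv[...,1]
m=(H>14)&(H<28)&(S>120)&(Z>.07)
for c,P in comps(m,W,100): print(c,np.round(np.median(P,0)*1000),rect(P),P[:,2].min(),P[:,2].max())
E
```

```text
t 22.27 tcp [584.1  76.2 143. ] jaw -84.5 gap 0.305 F [ 0.1  0.1 -1.1] q6 1.41 e -0.0
[[0.037, 0.0005, -0.0019, 0.0001, -1], [0.037, 0.0005, -0.0019, 0.0001, -1]]
(array([599.4,  76.3]), array([108.9,  68.3]), 5.1)
[316.45803513 214.61678595] [598.  79. 111.] (array([594.4,  78.1]), array([46.3, 33.3]), 5.3) 0.08326461939252117 0.14483640540147166
```

View pics/w13.png

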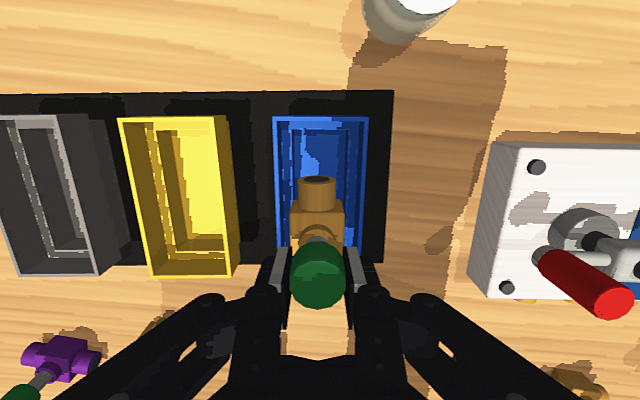

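Emit:
{"op": "servo_tool", "data": {
  "targets": [
    [0.025, 0.0015, -0.002, 0, -1],
    [0.025, 0, 0, 0, -1],
    [0.014, 0, 0, 0, -1],
    [0.005, 0, 0, 0, -1],
    [0, 0, 0, 0, -1]
  ]
}}

```text
time: 22.68
tcp_pos: [0.5863, 0.0748, 0.0739]
ee_rot: [-0.156, 1.568, 3.081]
wrist_force: [-0.8, -0.1, -1.6]
finger_gap: 0.305
```

```bash
python3 - <<'E'
from h import *
rows([.587,.0752,.067],95.5,-1)
E
```

```text
t 22.68 tcp [586.3  74.8  73.9] jaw -84.5 gap 0.305 F [-0.8 -0.1 -1.6] q6 1.41 e 0.0
[[0.0069, -0.0003, -0.0008, -0.0002, -1]]
```

Emit:
{"op": "servo_tool", "data": {
  "targets": [
    [0.003, 0, 0, 0, -1],
    [0.002, 0, 0, 0, -1],
    [0.001, 0, 0, 0, -1],
    [0.001, 0, 0, 0, -1],
    [0, 0, 0, 0, -1]
  ]
}}

```text
time: 23.1
tcp_pos: [0.5876, 0.0749, 0.0683]
ee_rot: [3.032, 1.57, -0.014]
wrist_force: [-0.1, -1.1, -2.5]
finger_gap: 0.303
```

Emit:
{"op": "servo_tool", "data": {
  "targets": [
    [0.001, 0, 0, 0, -1],
    [0.001, 0, 0, 0, -1],
    [0, 0, 0, 0, -1]
  ]
}}

```text
time: 23.35
tcp_pos: [0.5879, 0.075, 0.0668]
ee_rot: [3.078, 1.57, 0.032]
wrist_force: [-0.9, 0.4, 2.8]
finger_gap: 0.309
```

Emit:
{"op": "servo_tool", "data": {
  "targets": [
    [0, 0, 0, 0, 0.1],
    [0, 0, 0, 0, 0.1],
    [0, 0, 0, 0, 0.1],
    [-0.01, 0, 0, 0, 0.1],
    [-0.03, 0, 0, 0, 0.1]
  ]
}}

```text
time: 23.77
tcp_pos: [0.5838, 0.075, 0.1021]
ee_rot: [-0.159, 1.561, 3.078]
wrist_force: [-0.0, -0.3, -0.7]
finger_gap: 0.552
```

Emit:
{"op": "servo_tool", "data": {
  "targets": [
    [-0.035, 0, 0, 0, 0.1],
    [-0.03, 0, 0.01, 0, 0.1],
    [-0.02, 0, 0.03, 0, 0.1],
    [0, 0, 0.038, 0, 0.1],
    [0, 0, 0.038, 0, 0.1]
  ]
}}

```text
time: 24.18
tcp_pos: [0.4721, 0.0636, 0.1935]
ee_rot: [2.925, 1.566, -0.12]
wrist_force: [-0.5, -0.4, -0.2]
finger_gap: 0.548
```

```bash
python3 - <<'E'
from h import *
for n in ['scene','top','wrist']:
    snap(n,n+'14'); survey(n+'14')
rows([.3905,.242,.12],58,0.1)
crop('scene14',160,130,490,280,2.4,'s14c')
E
```

```text
scene14 brass [367. 185.] 313 med [377. 122.  28.] rect [370.7 122.5] [46.4 77. ] 89.8
scene14 brass [239. 186.] 242 med [ 381. -240.   26.] rect [ 375.7 -241.9] [69.4 37.4] 84.2
scene14 brass [409. 191.] 183 med [400. 237.  29.] rect [390.  243.2] [34.9 75.1] 53.2
scene14 green [446. 169.] 44 med [365. 342.  81.] rect [365.7 341.2] [26.5 21.1] 33.9
scene14 green [237. 170.] 43 med [ 374. -241.   81.] rect [ 376.4 -239.3] [24.7 20.5] 26.2
scene14 green [412. 176.] 46 med [391. 242.  81.] rect [391.7 241.9] [21.6 24.9] 62.5
scene14 green [201. 186.] 52 med [ 438. -334.   81.] rect [ 437.7 -334.1] [24.8 22.4] 53.8
scene14 green [356. 229.] 85 med [590.  75.  89.] rect [587.7  75.4] [24.2 24.8] 33.7
scene14 rim [440. 231.] 326 (array([568.4, 292.9]), array([136.3,  71.4]), 6.6)
scene14 rim [398. 233.] 300 (array([577.5, 183.1]), array([135.7,  69.9]), 6.3)
scene14 rim [356. 236.] 286 (array([588.3,  74.9]), array([134.4,  68.9]), 5.1)
top14 brass [240. 253.] 183 med [385. 235.  26.] rect [386.4 241.1] [33.3 70. ] 63.6
top14 brass [410. 254.] 170 med [ 369. -228.   26.] rect [ 370.5 -241
[... 1395 characters left out ...]
] 2456 (array([552. , 291.6]), array([96.8, 71.3]), 6.2)
wrist14 rim [183.  72.] 1955 (array([562.3, 181.7]), array([98.7, 69.1]), 6.2)
wrist14 rim [319.  76.] 1450 (array([572.6,  73.9]), array([97.4, 68.4]), 5.1)
wrist14 rim [136. 246.] 197 (array([395.2, 237.1]), array([27.7, 13.6]), 45.1)
wrist14 rim [ 37. 261.] 265 (array([367.6, 335.9]), array([27.6, 15.6]), 30.8)
t 24.33 tcp [469.4  64.  190.7] jaw -84.5 gap 0.551 F [ 0.3 -0.7  0.3] q6 1.37 e -37.5
[[0.0118, -0.0308, 0.0102, 0.1091, 0.1], [0.0118, -0.0295, 0.0135, 0.1091, 0.1], [0.0118, -0.0278, 0.0167, 0.1091, 0.1], [0.0118, -0.0259, 0.0196, 0.1091, 0.1], [0.0118, -0.0236, 0.0223, 0.1091, 0.1]]
[[0.0118, -0.021, 0.0247, 0.1091, 0.1]]
```

View pics/s14c.png

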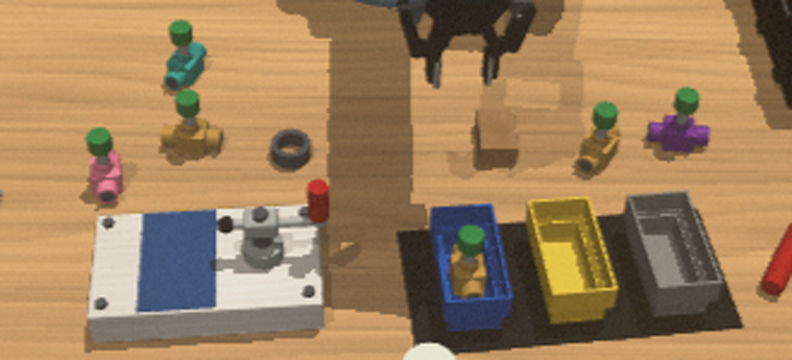

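View pics/wrist14.png

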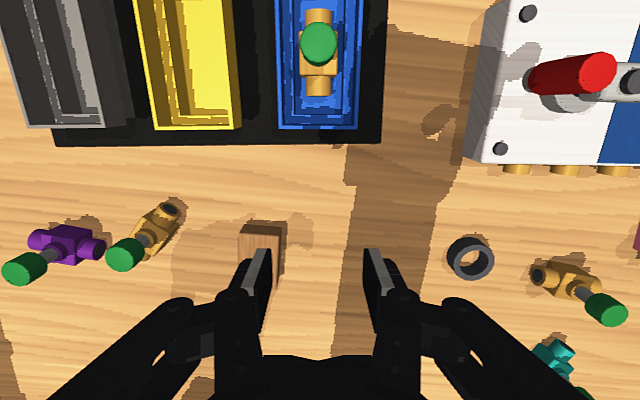

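Emit:
{"op": "servo_tool", "data": {
  "targets": [
    [0.0118, -0.0308, 0.0102, 0.1091, 0.1],
    [0.0118, -0.0295, 0.0135, 0.1091, 0.1],
    [0.0118, -0.0278, 0.0167, 0.1091, 0.1],
    [0.0118, -0.0259, 0.0196, 0.1091, 0.1],
    [0.0118, -0.0236, 0.0223, 0.1091, 0.1]
  ]
}}

```text
time: 24.75
tcp_pos: [0.4072, 0.2138, 0.1326]
ee_rot: [-2.425, 1.568, 0.261]
wrist_force: [1.6, 0.4, 0.5]
finger_gap: 0.551
```

Emit:
{"op": "servo_tool", "data": {
  "targets": [
    [0.0118, -0.021, 0.0247, 0.1091, 0.1],
    [0, 0, 0, 0, 0.1],
    [0, 0, 0, 0, 0.1]
  ]
}}

```text
time: 25.0
tcp_pos: [0.3933, 0.2433, 0.1201]
ee_rot: [1.808, 1.571, -1.888]
wrist_force: [-0.3, -0.2, 1.1]
finger_gap: 0.548
```

```bash
python3 - <<'E'
from h import *
snap('wrist','w15'); survey('w15')
rows([.3905,.242,.058],57,0.1)
E
```

```text
w15 brass [451. 120.] 27 med [399. 123.  27.] rect [397.4 123. ] [3.3 8.9] 70.9
w15 brass [470. 125.] 29 med [387. 112.  27.] rect [386.9 112. ] [11.1  3.2] 22.9
w15 brass [462. 133.] 61 med [385. 120.  27.] rect [385.3 119.1] [15.1  7.2] 71.9
w15 brass [482. 134.] 38 med [376. 108.  27.] rect [376.3 107.6] [10.4  5.1] 69.7
w15 brass [444. 144.] 31 med [384. 135.  27.] rect [385.  134.5] [5.3 8.2] 75.1
w15 brass [489. 152.] 28 med [361. 108.  27.] rect [360.1 108.4] [7.  5.1] 87.9
w15 brass [499. 168.] 49 med [344. 106.  27.] rect [344.5 105.8] [ 5.5 13. ] 84.4
w15 brass [320. 190.] 1670 med [403. 233.  28.] rect [397.3 237.5] [33.8 52. ] 57.3
w15 brass [470. 181.] 32 med [347. 130.  27.] rect [347.9 129.5] [5.  8.1] 87.4
w15 green [321. 233.] 1245 med [391. 242.  79.] rect [390.2 242.9] [25.8 26.6] 59.8
w15 rim [113.  75.] 3300 (array([556.9, 292.6]), array([107.9,  69.4]), 6.1)
w15 rim [271.  17.] 661 (array([514.8, 199.7]), array([40.9, 19.9]), 60.3)
w15 rim [320. 211.] 137 (array([397.5, 238. ]), array([26.,  9.]), 58.3)
t 25.05 tcp [394.2 242.5 120.8] jaw -121.9 gap 0.55 F [0.9 0.6 0.7] q6 2.43 e -1.1
[[0.0314, 0.0012, 0.0014, 0.0098, 0.1], [0.0314, 0.0012, 0.0014, 0.0098, 0.1]]
```

View pics/w15.png

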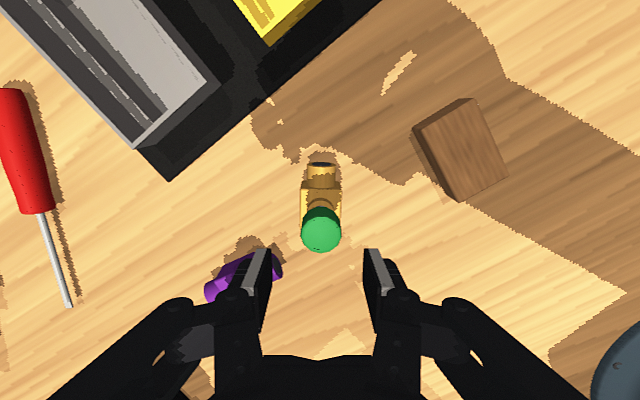

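Emit:
{"op": "servo_tool", "data": {
  "targets": [
    [0.024, 0.0025, 0.0028, 0.01, 0.1],
    [0.025, 0, 0, 0, 0.1],
    [0.011, 0, 0, 0, 0.1],
    [0.002, 0, 0, 0, 0.1],
    [0, 0, 0, 0, 0.1]
  ]
}}

```text
time: 25.47
tcp_pos: [0.3901, 0.2407, 0.0583]
ee_rot: [1.006, 1.57, -2.705]
wrist_force: [-0.6, -0.8, 1.1]
finger_gap: 0.549
```

```bash
python3 - <<'E'
from h import *
rows([.3904,.2423,.058],57,0.1)
E
```

```text
t 25.47 tcp [390.1 240.7  58.3] jaw -122.6 gap 0.549 F [-0.6 -0.8  1.1] q6 2.45 e -0.4
[[0.0003, -0.0015, 0.0006, 0.0062, 0.1]]
```

Emit:
{"op": "servo_tool", "data": {
  "targets": [
    [0, -0.0012, 0, 0, -1],
    [0, 0, 0, 0, -1],
    [0, 0, 0, 0, -1],
    [0, 0, 0, 0, -1],
    [0, 0, 0, 0, -1]
  ]
}}

```text
time: 25.88
tcp_pos: [0.3916, 0.2424, 0.0599]
ee_rot: [-2.452, 1.567, 0.121]
wrist_force: [-0.7, -2.0, 5.7]
finger_gap: 0.307
```

Emit:
{"op": "servo_tool", "data": {
  "targets": [
    [-0.01, 0, 0, 0, -1],
    [-0.02, 0, 0, 0, -1],
    [-0.03, 0, 0, 0, -1],
    [-0.03, 0, 0, 0, -1],
    [-0.02, 0, 0, 0, -1]
  ]
}}

```text
time: 26.3
tcp_pos: [0.3905, 0.2426, 0.1713]
ee_rot: [-2.175, 1.567, 0.399]
wrist_force: [0.6, 0.2, -2.8]
finger_gap: 0.301
```

```bash
python3 - <<'E'
from h import *
snap('wrist','w16')
rows([.566,.293,.160],96,-1)
E
```

```text
t 26.35 tcp [392.8 243.4 175. ] jaw -122.6 gap 0.306 F [2.9 2.  0.5] q6 2.45 e 38.6
[[0.0025, -0.0225, -0.0199, -0.1121, -1], [0.0025, -0.0201, -0.0223, -0.1121, -1], [0.0025, -0.0175, -0.0244, -0.1121, -1], [0.0025, -0.0147, -0.0262, -0.1121, -1], [0.0025, -0.0117, -0.0277, -0.1121, -1]]
[[0.0025, -0.0085, -0.0288, -0.1121, -1]]
```

View pics/w16.png

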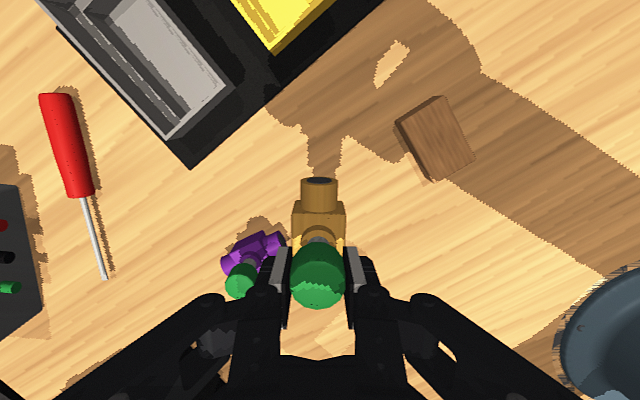

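Emit:
{"op": "servo_tool", "data": {
  "targets": [
    [0.0025, -0.0225, -0.0199, -0.1121, -1],
    [0.0025, -0.0201, -0.0223, -0.1121, -1],
    [0.0025, -0.0175, -0.0244, -0.1121, -1],
    [0.0025, -0.0147, -0.0262, -0.1121, -1],
    [0.0025, -0.0117, -0.0277, -0.1121, -1]
  ]
}}

```text
time: 26.77
tcp_pos: [0.5348, 0.2837, 0.1542]
ee_rot: [0.167, 1.569, -2.977]
wrist_force: [-0.9, 0.4, -1.9]
finger_gap: 0.305
```

Emit:
{"op": "servo_tool", "data": {
  "targets": [
    [0.0025, -0.0085, -0.0288, -0.1121, -1],
    [0, 0, 0, 0, -1],
    [0, 0, 0, 0, -1]
  ]
}}

```text
time: 27.02
tcp_pos: [0.5633, 0.2916, 0.1512]
ee_rot: [0.126, 1.568, -2.913]
wrist_force: [-0.2, 0.0, -2.6]
finger_gap: 0.305
```

```bash
cat >> h.py <<'E'
def heldcheck(fn,y0,y1):
    z=load(fn);W=cloud(z);Z=W[...,2]
    m=(Z>.057)&(Z<.067)&(W[...,0]>.48)&(W[...,0]<.68)&(W[...,1]>y0)&(W[...,1]<y1); print('rim',rect(W[m]))
    hsv=cv2.cvtColor(z['im'],cv2.COLOR_RGB2HSV);H,S=hsv[...,0],hsv[...,1]
    m=(H>14)&(H<28)&(S>120)&(Z>.075)
    for c,P in comps(m,W,100): print('held',c,rect(P),np.round([P[:,2].min(),P[:,2].max()],3))
E
python3 - <<'E'
from h import *
snap('wrist','w17'); heldcheck('w17',.24,.345)
rows([.566,.293,.160],96,-1)
E
```

```text
rim (array([578.9, 294.5]), array([109.5,  68.3]), 6.3)
held [318.34120386 215.47389425] (array([573.5, 292.3]), array([46.3, 33. ]), 5.7) [0.093 0.155]
t 27.07 tcp [562.5 291.5 151.5] jaw -84.1 gap 0.301 F [-0.5  0.3 -3.3] q6 1.77 e 0.1
[[-0.0085, -0.0011, -0.0037, -0.0014, -1]]
```

View pics/w17.png

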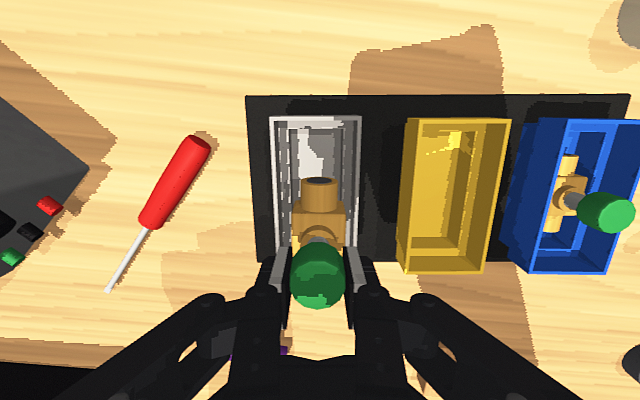

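Emit:
{"op": "servo_tool", "data": {
  "targets": [
    [0.025, -0.0015, -0.003, 0, -1],
    [0.03, 0, 0, 0, -1],
    [0.018, 0, 0, 0, -1],
    [0.005, 0, 0, 0, -1],
    [0, 0, 0, 0, -1]
  ]
}}

```text
time: 27.48
tcp_pos: [0.5637, 0.293, 0.0732]
ee_rot: [0.173, 1.566, -2.865]
wrist_force: [-0.5, -0.6, -2.1]
finger_gap: 0.305
```

Emit:
{"op": "servo_tool", "data": {
  "targets": [
    [0.002, 0, 0, 0, -1],
    [0.001, 0, 0, 0, -1],
    [0.001, 0, 0, 0, -1],
    [0, 0, 0, 0, -1]
  ]
}}

```text
time: 27.82
tcp_pos: [0.5667, 0.2938, 0.0724]
ee_rot: [-2.928, 1.569, 0.317]
wrist_force: [0.5, 0.0, -2.7]
finger_gap: 0.303
```

```bash
python3 - <<'E'
from h import *
rows([.566,.293,.067],96,-1)
E
```

```text
t 27.82 tcp [566.7 293.8  72.4] jaw -84.0 gap 0.303 F [ 0.5  0.  -2.7] q6 1.77 e 0.0
[[0.0054, 0.0007, 0.0008, -0.0008, -1]]
```

Emit:
{"op": "servo_tool", "data": {
  "targets": [
    [0.002, 0, 0, 0, -1],
    [0.001, 0, 0, 0, -1],
    [0.001, 0, 0, 0, -1],
    [0.001, 0, 0, 0, -1],
    [0, 0, 0, 0, -1]
  ]
}}

```text
time: 28.23
tcp_pos: [0.567, 0.2937, 0.0681]
ee_rot: [3.064, 1.57, 0.026]
wrist_force: [-2.3, -1.8, 6.6]
finger_gap: 0.304
```

Emit:
{"op": "servo_tool", "data": {
  "targets": [
    [0, 0, 0, 0, 0.1],
    [0, 0, 0, 0, 0.1],
    [0, 0, 0, 0, 0.1],
    [-0.01, 0, 0, 0, 0.1],
    [-0.03, 0, 0, 0, 0.1]
  ]
}}

```text
time: 28.65
tcp_pos: [0.5627, 0.2924, 0.1018]
ee_rot: [0.193, 1.561, -2.844]
wrist_force: [0.5, -0.2, -1.5]
finger_gap: 0.553
```

Emit:
{"op": "servo_tool", "data": {
  "targets": [
    [-0.035, 0, 0, 0, 0.1],
    [-0.03, 0, 0.01, 0, 0.1],
    [-0.01, 0.01, 0.03, 0, 0.1],
    [0, 0.02, 0.032, 0, 0.1],
    [0, 0.02, 0.032, 0, 0.1]
  ]
}}

```text
time: 29.07
tcp_pos: [0.4677, 0.2329, 0.1832]
ee_rot: [-3.017, 1.567, 0.23]
wrist_force: [-1.0, -1.0, -0.3]
finger_gap: 0.549
```

```bash
python3 - <<'E'
from h import *
for n in ['scene','top']:
    snap(n,n+'18'); survey(n+'18')
rows([.3735,-.241,.14],173.5,0.1)
crop('scene18',160,130,490,280,2.4,'s18c')
E
```

```text
scene18 brass [366. 185.] 315 med [375. 122.  28.] rect [368.8 121.8] [77. 45.] 1.0
scene18 brass [239. 186.] 243 med [ 382. -240.   27.] rect [ 376.  -242.1] [70.1 35.1] 84.4
scene18 green [446. 170.] 46 med [367. 342.  82.] rect [365.6 342.8] [26.3 24.7] 35.2
scene18 green [237. 171.] 46 med [ 375. -242.   80.] rect [ 374.2 -241.2] [26.  19.6] 3.4
scene18 green [200. 187.] 52 med [ 438. -334.   80.] rect [ 436.  -332.6] [22.9 25.5] 80.5
scene18 green [441. 222.] 78 med [569. 292.  88.] rect [566.1 292.5] [23.7 26.3] 88.0
scene18 green [356. 228.] 70 med [588.  75.  88.] rect [587.6  74.8] [25.1 25.3] 74.3
scene18 rim [440. 230.] 321 (array([568. , 293.3]), array([136.3,  70.5]), 6.2)
scene18 rim [398. 234.] 305 (array([575.9, 183.1]), array([137.5,  71.1]), 6.5)
scene18 rim [355. 235.] 285 (array([589.1,  75.1]), array([135.9,  69. ]), 5.2)
top18 brass [410. 254.] 175 med [ 370. -228.   26.] rect [ 370.7 -241.2] [71.5 33.4] 83.3
top18 brass [276. 262.] 72 med [355. 140.  28.] rect [363.5 134.6] [20.7 61.3] 89.8
top18 brass [283. 253.] 28 med [384. 120.  27.] rect [382.4 117.4] [25.
[... 558 characters left out ...]
]), array([119.3,  68.1]), 4.9)
top18 rim [216. 173.] 102 (array([598.5, 296.9]), array([66.2, 70.5]), 4.4)
t 29.17 tcp [462.6 231.  179.4] jaw -84.1 gap 0.551 F [ 0.1  0.2 -1.5] q6 1.71 e 77.6
[[0.003, 0.0354, 0.0106, -0.1042, 0.1], [0.003, 0.0341, 0.0142, -0.1042, 0.1], [0.003, 0.0325, 0.0177, -0.1042, 0.1], [0.003, 0.0304, 0.0209, -0.1042, 0.1], [0.003, 0.0281, 0.024, -0.1042, 0.1]]
[[0.003, 0.0255, 0.0268, -0.1042, 0.1], [0.003, 0.0225, 0.0293, -0.1042, 0.1], [0.003, 0.0194, 0.0315, -0.1042, 0.1], [0.003, 0.016, 0.0333, -0.1042, 0.1], [0.003, 0.0124, 0.0348, -0.1042, 0.1]]
[[0.003, 0.0088, 0.0359, -0.1042, 0.1], [0.003, 0.005, 0.0366, -0.1042, 0.1], [0.003, 0.0011, 0.0369, -0.1042, 0.1]]
```

View pics/s18c.png

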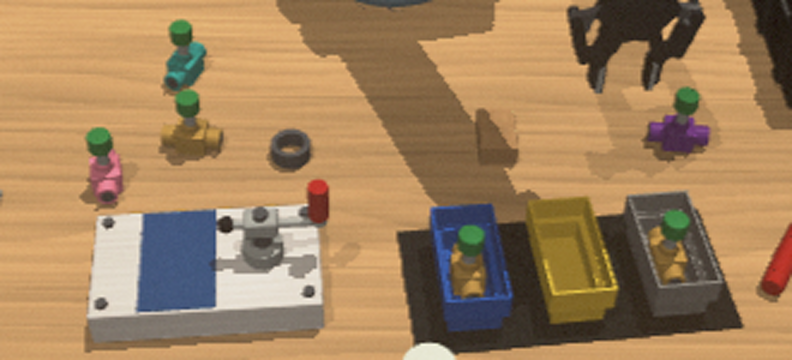

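Emit:
{"op": "servo_tool", "data": {
  "targets": [
    [0.003, 0.0354, 0.0106, -0.1042, 0.1],
    [0.003, 0.0341, 0.0142, -0.1042, 0.1],
    [0.003, 0.0325, 0.0177, -0.1042, 0.1],
    [0.003, 0.0304, 0.0209, -0.1042, 0.1],
    [0.003, 0.0281, 0.024, -0.1042, 0.1]
  ]
}}

```text
time: 29.58
tcp_pos: [0.4343, 0.0519, 0.1672]
ee_rot: [2.39, 1.569, -0.127]
wrist_force: [0.7, -0.1, 0.9]
finger_gap: 0.552
```

Emit:
{"op": "servo_tool", "data": {
  "targets": [
    [0.003, 0.0255, 0.0268, -0.1042, 0.1],
    [0.003, 0.0225, 0.0293, -0.1042, 0.1],
    [0.003, 0.0194, 0.0315, -0.1042, 0.1],
    [0.003, 0.016, 0.0333, -0.1042, 0.1],
    [0.003, 0.0124, 0.0348, -0.1042, 0.1]
  ]
}}

```text
time: 30.0
tcp_pos: [0.3995, -0.1201, 0.1532]
ee_rot: [1.525, 1.568, -0.499]
wrist_force: [0.5, -0.6, 1.2]
finger_gap: 0.552
```

Emit:
{"op": "servo_tool", "data": {
  "targets": [
    [0.003, 0.0088, 0.0359, -0.1042, 0.1],
    [0.003, 0.005, 0.0366, -0.1042, 0.1],
    [0.003, 0.0011, 0.0369, -0.1042, 0.1],
    [0, 0, 0, 0, 0.1],
    [0, 0, 0, 0, 0.1]
  ]
}}

```text
time: 30.42
tcp_pos: [0.3754, -0.2267, 0.144]
ee_rot: [1.164, 1.57, -0.561]
wrist_force: [0.5, 0.6, 0.4]
finger_gap: 0.547
```

```bash
python3 - <<'E'
from h import *
snap('wrist','w19'); survey('w19')
rows([.3735,-.241,.058],173.5,0.1)
E
```

```text
w19 brass [317. 197.] 1381 med [ 376. -226.   28.] rect [ 374.5 -232.1] [51.8 33.9] 83.9
w19 green [317. 235.] 966 med [ 373. -240.   79.] rect [ 373.4 -240.9] [26.5 26.2] 42.1
t 30.47 tcp [ 375.6 -225.3  143.8] jaw -8.7 gap 0.548 F [ 0.9  0.6 -0.3] q6 -0.65 e 2.2
[[0.0286, 0.0001, 0.0053, -0.013, 0.1], [0.0286, 0.0, 0.0053, -0.013, 0.1], [0.0286, -0.0, 0.0053, -0.013, 0.1]]
```

View pics/w19.png

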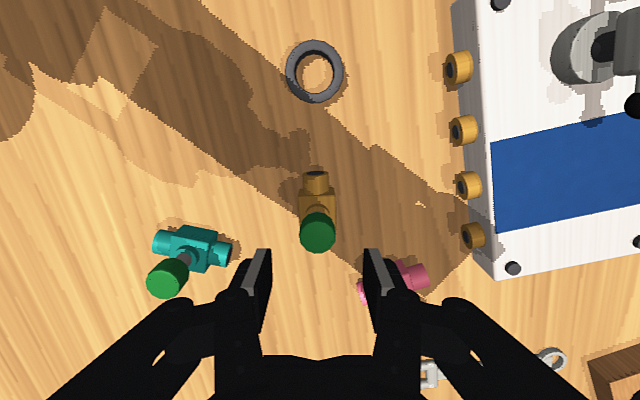

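Emit:
{"op": "servo_tool", "data": {
  "targets": [
    [0.025, 0, 0.008, -0.013, 0.1],
    [0.025, 0, 0.008, -0.013, 0.1],
    [0.022, 0, 0, -0.013, 0.1],
    [0.01, 0, 0, 0, 0.1],
    [0.003, 0, 0, 0, 0.1]
  ]
}}

```text
time: 30.88
tcp_pos: [0.3725, -0.2384, 0.0566]
ee_rot: [-2.324, 1.567, 2.278]
wrist_force: [0.2, 0.4, 0.3]
finger_gap: 0.553
```

Emit:
{"op": "servo_tool", "data": {
  "targets": [
    [0, 0, 0, 0, 0.1]
  ]
}}

```text
time: 30.97
tcp_pos: [0.3732, -0.2395, 0.0581]
ee_rot: [-2.375, 1.57, 2.227]
wrist_force: [-0.2, -0.2, -0.5]
finger_gap: 0.549
```

```bash
python3 - <<'E'
from h import *
rows([.3735,-.241,.058],173.5,0.1)
E
```

```text
t 30.97 tcp [ 373.2 -239.5   58.1] jaw -6.3 gap 0.549 F [-0.2 -0.2 -0.5] q6 -0.72 e -0.2
[[0.0001, 0.0004, 0.0014, 0.0035, 0.1]]
```

Emit:
{"op": "servo_tool", "data": {
  "targets": [
    [0, 0, 0.0014, 0, -1],
    [0, 0, 0, 0, -1],
    [0, 0, 0, 0, -1],
    [0, 0, 0, 0, -1],
    [0, 0, 0, 0, -1]
  ]
}}

```text
time: 31.38
tcp_pos: [0.3738, -0.2428, 0.06]
ee_rot: [0.899, 1.568, -0.783]
wrist_force: [-1.0, 1.6, 6.3]
finger_gap: 0.301
```

Emit:
{"op": "servo_tool", "data": {
  "targets": [
    [-0.01, 0, 0, 0, -1],
    [-0.02, 0, 0, 0, -1],
    [-0.03, 0, 0, 0, -1],
    [-0.03, 0, 0, 0, -1],
    [-0.03, 0, 0, 0, -1]
  ]
}}

```text
time: 31.8
tcp_pos: [0.3724, -0.2414, 0.1798]
ee_rot: [-2.76, 1.571, 1.842]
wrist_force: [-0.3, -0.7, -3.0]
finger_gap: 0.306
```

```bash
python3 - <<'E'
from h import *
snap('wrist','w20')
rows([.45,.02,.170],96.2,-1)
E
```

```text
t 31.85 tcp [ 375.3 -244.3  186.6] jaw -6.4 gap 0.304 F [ 4.6 -2.6  1.5] q6 -0.72 e -77.4
[[0.0014, 0.0038, -0.0226, 0.1126, -1], [0.0014, 0.0012, -0.0229, 0.1126, -1], [0.0014, -0.0014, -0.0228, 0.1126, -1], [0.0014, -0.0039, -0.0225, 0.1126, -1], [0.0014, -0.0065, -0.022, 0.1126, -1]]
[[0.0014, -0.0089, -0.0211, 0.1126, -1], [0.0014, -0.0112, -0.02, 0.1126, -1], [0.0014, -0.0134, -0.0186, 0.1126, -1], [0.0014, -0.0154, -0.017, 0.1126, -1], [0.0014, -0.0172, -0.0151, 0.1126, -1]]
[[0.0014, -0.0188, -0.0131, 0.1126, -1], [0.0014, -0.0201, -0.0109, 0.1126, -1]]
```

View pics/w20.png

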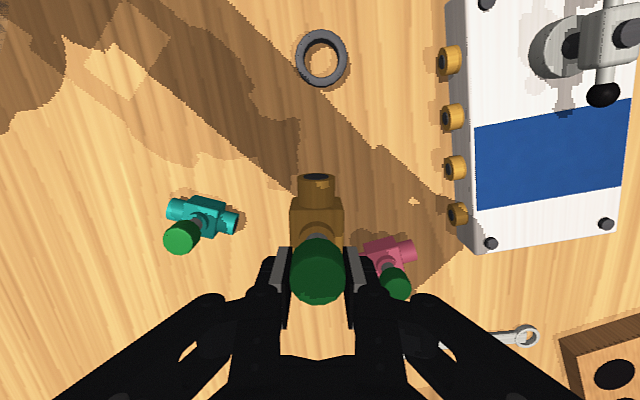

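Emit:
{"op": "servo_tool", "data": {
  "targets": [
    [0.0014, 0.0038, -0.0226, 0.1126, -1],
    [0.0014, 0.0012, -0.0229, 0.1126, -1],
    [0.0014, -0.0014, -0.0228, 0.1126, -1],
    [0.0014, -0.0039, -0.0225, 0.1126, -1],
    [0.0014, -0.0065, -0.022, 0.1126, -1]
  ]
}}

```text
time: 32.27
tcp_pos: [0.404, -0.1306, 0.1714]
ee_rot: [1.881, 1.57, -0.37]
wrist_force: [0.6, -0.3, -2.2]
finger_gap: 0.304
```

Emit:
{"op": "servo_tool", "data": {
  "targets": [
    [0.0014, -0.0089, -0.0211, 0.1126, -1],
    [0.0014, -0.0112, -0.02, 0.1126, -1],
    [0.0014, -0.0134, -0.0186, 0.1126, -1],
    [0.0014, -0.0154, -0.017, 0.1126, -1],
    [0.0014, -0.0172, -0.0151, 0.1126, -1]
  ]
}}

```text
time: 32.68
tcp_pos: [0.435, -0.0203, 0.1644]
ee_rot: [2.727, 1.57, -0.087]
wrist_force: [0.5, -0.1, -2.2]
finger_gap: 0.305
```

Emit:
{"op": "servo_tool", "data": {
  "targets": [
    [0.0014, -0.0188, -0.0131, 0.1126, -1],
    [0.0014, -0.0201, -0.0109, 0.1126, -1]
  ]
}}

```text
time: 32.85
tcp_pos: [0.4475, 0.0238, 0.1616]
ee_rot: [3.029, 1.57, -0.01]
wrist_force: [1.2, 0.4, -2.7]
finger_gap: 0.306
```

```bash
python3 - <<'E'
from h import *
rows([.5765,.1833,.150],96.2,-1)
E
```

```text
t 32.85 tcp [447.5  23.8 161.6] jaw -84.1 gap 0.306 F [ 1.2  0.4 -2.7] q6 1.27 e 0.3
[[0.0019, -0.0242, -0.0241, -0.0009, -1], [0.0019, -0.0242, -0.0241, -0.0009, -1], [0.0019, -0.0242, -0.0242, -0.0009, -1], [0.0019, -0.0242, -0.0242, -0.0009, -1], [0.0019, -0.0242, -0.0242, -0.0009, -1]]
[[0.0019, -0.0241, -0.0242, -0.0009, -1]]
```

Emit:
{"op": "servo_tool", "data": {
  "targets": [
    [0, -0.024, -0.024, -0.001, -1],
    [0, -0.024, -0.024, -0.001, -1],
    [0, -0.024, -0.024, -0.001, -1],
    [0, -0.024, -0.024, -0.001, -1],
    [0, -0.024, -0.024, -0.001, -1]
  ]
}}

```text
time: 33.27
tcp_pos: [0.5541, 0.1566, 0.1615]
ee_rot: [0.088, 1.571, -2.94]
wrist_force: [0.4, -0.9, -2.7]
finger_gap: 0.301
```

Emit:
{"op": "servo_tool", "data": {
  "targets": [
    [0, -0.024, -0.024, 0, -1],
    [0, 0, 0, 0, -1],
    [0, 0, 0, 0, -1],
    [0, 0, 0, 0, -1]
  ]
}}

```text
time: 33.6
tcp_pos: [0.5741, 0.1815, 0.1611]
ee_rot: [0.156, 1.57, -2.872]
wrist_force: [-0.6, -0.0, -3.0]
finger_gap: 0.304
```

```bash
python3 - <<'E'
from h import *
snap('wrist','w21'); heldcheck('w21',.13,.235)
rows([.5765,.1833,.070],96.2,-1)
E
```

```text
rim (array([587.3, 184.2]), array([111.1,  68.2]), 6.2)
held [316.33981212 212.06316812] (array([587.4, 182.6]), array([45.7, 36.4]), 5.7) [0.102 0.164]
t 33.65 tcp [574.  181.1 161.2] jaw -83.5 gap 0.305 F [-0.2 -0.6 -2.7] q6 1.58 e -0.3
[[0.0304, -0.0006, -0.0009, 0.0016, -1], [0.0304, -0.0006, -0.0009, 0.0016, -1], [0.0304, -0.0006, -0.0009, 0.0016, -1]]
```

View pics/w21.png

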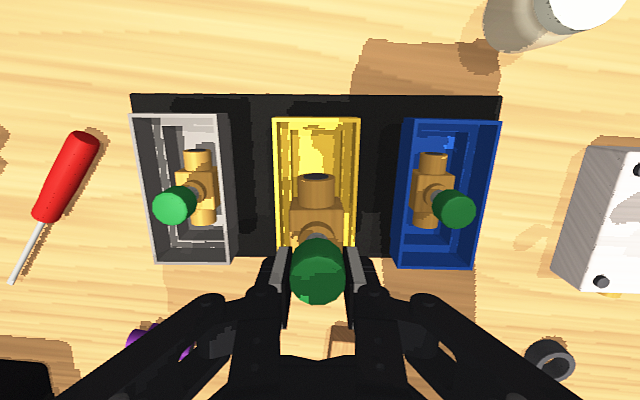

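Emit:
{"op": "servo_tool", "data": {
  "targets": [
    [0.03, -0.0015, -0.002, 0.005, -1],
    [0.03, 0, 0, 0, -1],
    [0.018, 0, 0, 0, -1],
    [0.008, 0, 0, 0, -1],
    [0.003, 0, 0, 0, -1]
  ]
}}

```text
time: 34.07
tcp_pos: [0.575, 0.1823, 0.0709]
ee_rot: [0.025, 1.567, -3.009]
wrist_force: [-0.9, 0.5, -2.4]
finger_gap: 0.3
```

Emit:
{"op": "servo_tool", "data": {
  "targets": [
    [0.001, 0, 0, 0, -1],
    [0, 0, 0, 0, -1]
  ]
}}

```text
time: 34.23
tcp_pos: [0.5776, 0.1831, 0.073]
ee_rot: [-3.126, 1.568, 0.124]
wrist_force: [-0.1, -0.1, -2.4]
finger_gap: 0.302
```

```bash
python3 - <<'E'
from h import *
rows([.5765,.1833,.068],96.2,-1)
E
```

```text
t 34.23 tcp [577.6 183.1  73. ] jaw -83.8 gap 0.302 F [-0.1 -0.1 -2.4] q6 1.58 e 0.0
[[0.005, -0.0003, 0.001, -0.0002, -1]]
```

Emit:
{"op": "servo_tool", "data": {
  "targets": [
    [0.002, 0, 0, 0, -1],
    [0.001, 0, 0, 0, -1],
    [0.001, 0, 0, 0, -1],
    [0.001, 0, 0, 0, -1],
    [0, 0, 0, 0, -1]
  ]
}}

```text
time: 34.65
tcp_pos: [0.5775, 0.1835, 0.068]
ee_rot: [-3.123, 1.569, 0.128]
wrist_force: [-1.3, 0.2, 3.8]
finger_gap: 0.305
```

Emit:
{"op": "servo_tool", "data": {
  "targets": [
    [0, 0, 0, 0, 0.1],
    [0, 0, 0, 0, 0.1],
    [0, 0, 0, 0, 0.1],
    [-0.01, 0, 0, 0, 0.1],
    [-0.03, 0, 0, 0, 0.1]
  ]
}}

```text
time: 35.07
tcp_pos: [0.573, 0.1828, 0.1025]
ee_rot: [0.015, 1.561, -3.018]
wrist_force: [-0.6, 0.7, -1.8]
finger_gap: 0.551
```

Emit:
{"op": "servo_tool", "data": {
  "targets": [
    [-0.035, 0, 0, 0, 0.1],
    [-0.04, 0, 0, 0, 0.1],
    [-0.03, 0.02, 0, 0, 0.1],
    [0, 0.04, 0, 0, 0.1],
    [0, 0.04, 0, 0, 0.1]
  ]
}}

```text
time: 35.48
tcp_pos: [0.5891, 0.0836, 0.2159]
ee_rot: [2.974, 1.563, -0.056]
wrist_force: [0.0, -0.5, -0.5]
finger_gap: 0.552
```

Emit:
{"op": "servo_tool", "data": {
  "targets": [
    [0, 0.04, 0, 0, 0.1],
    [0, 0.04, 0, 0, 0.1],
    [0, 0.03, 0, 0, 0.1],
    [0, 0, 0, 0, 0.1],
    [0, 0, 0, 0, 0.1]
  ]
}}

```text
time: 35.9
tcp_pos: [0.5994, -0.0269, 0.2121]
ee_rot: [-3.024, 1.57, 0.223]
wrist_force: [-0.6, 0.2, -0.1]
finger_gap: 0.552
```

```bash
python3 - <<'E'
from h import *
for n in ['scene','wrist']:
    snap(n,n+'22'); survey(n+'22')
rows([.5765,-.0835,.17],95,0.1)
z=load('wrist22');W=cloud(z);Z=W[...,2]
hsv=cv2.cvtColor(z['im'],cv2.COLOR_RGB2HSV);H,S=hsv[...,0],hsv[...,1]
for c,P in comps(((H<6)|(H>174))&(S>150)&(Z>.14)&(Z<.155),W,20): print('knob',c,len(P),np.round(np.median(P,0)*1000),*rect(P))
for c,P in comps((Z>.104)&(Z<.115)&(W[...,0]>.5)&(W[...,0]<.7)&(W[...,1]<-.06)&(W[...,1]>-.195),W,20): print('hub',c,len(P),np.round(np.median(P,0)*1000),*rect(P))
m=(Z>.043)&(Z<.047)&(W[...,0]>.45)&(W[...,0]<.75)&(W[...,1]<-.06)&(W[...,1]>-.35); print('man',rect(W[m]))
crop('scene22',160,130,490,280,2.4,'s22c')
E
```

```text
scene22 brass [367. 185.] 313 med [377. 122.  28.] rect [367.3 122.1] [80.4 45.8] 0.7
scene22 green [446. 170.] 44 med [367. 342.  81.] rect [366.  341.8] [24. 23.] 46.4
scene22 green [201. 187.] 56 med [ 438. -333.   80.] rect [ 437.8 -332.9] [23.4 22. ] 45.1
scene22 green [441. 222.] 68 med [567. 293.  88.] rect [565.9 292.5] [22.8 27.1] 74.6
scene22 green [399. 226.] 92 med [582. 183.  88.] rect [580.5 184.7] [26.7 25.8] 25.8
scene22 green [356. 228.] 81 med [590.  75.  88.] rect [587.6  74.5] [28.  23.9] 34.3
scene22 rim [440. 231.] 333 (array([568.3, 293. ]), array([136.1,  70.5]), 5.7)
scene22 rim [398. 233.] 296 (array([577.5, 182.9]), array([135.8,  69.4]), 6.0)
scene22 rim [356. 236.] 284 (array([587.5,  75.1]), array([137.9,  69. ]), 4.7)
wrist22 green [ 92. 191.] 907 med [580. 180.  86.] rect [578.1 183.3] [26.6 27.4] 55.3
wrist22 green [209. 194.] 777 med [589.  73.  86.] rect [587.6  75. ] [25.9 27.2] 48.7
wrist22 green [570. 355.] 414 med [ 439. -331.   78.] rect [ 437.9 -332.4] [26.6 25.3] 16.4
wrist22 rim [ 27. 186.] 1342 (array([565.1, 264.9]), array([ 52. , 139.1]), 76.3)
wrist22 rim [107. 180.] 2145 (array([577.8, 182.9]), array([129.9,  70. ]), 6.2)
wrist22 rim [213. 183.] 1765 (array([588.6,  75.3]), array([130.7,  69.2]), 5.0)
wrist22 rim [  5. 186.] 84 (array([566.3, 284.5]), array([13. , 11.3]), 7.7)
t 36.0 tcp [599.2 -24.9 211.8] jaw -83.8 gap 0.547 F [-0.1  0.5  0. ] q6 1.23 e -1.2
[[0.0209, 0.0279, 0.0145, 0.0108, 0.1], [0.0209, 0.0281, 0.0142, 0.0108, 0.1]]
knob [389.83224401 248.76034858] 459 [581. -83. 147.] [580.  -82.8] [20.2 15.7] 70.9
hub [375.93650794 225.99206349] 126 [585. -77. 110.] [581.5 -79.5] [10.8 21.6] 34.0
hub [445.72580645 234.46102151] 744 [ 582. -140.  105.] [ 580.2 -142.1] [23.3 33.6] 3.0
man (array([ 585.2, -202.1]), array([138.8, 238.5]), 4.5)
```

View pics/s22c.png

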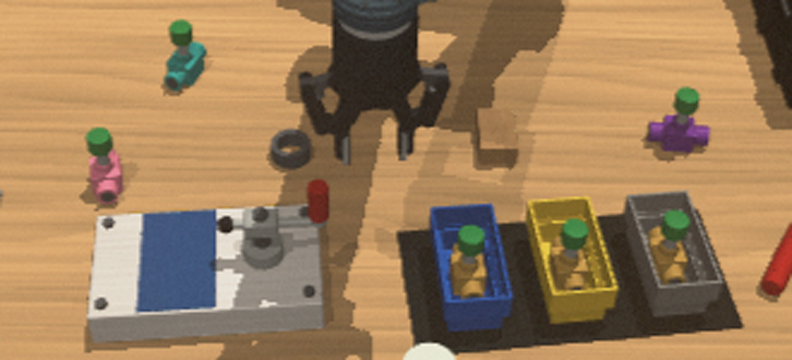

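View pics/wrist22.png

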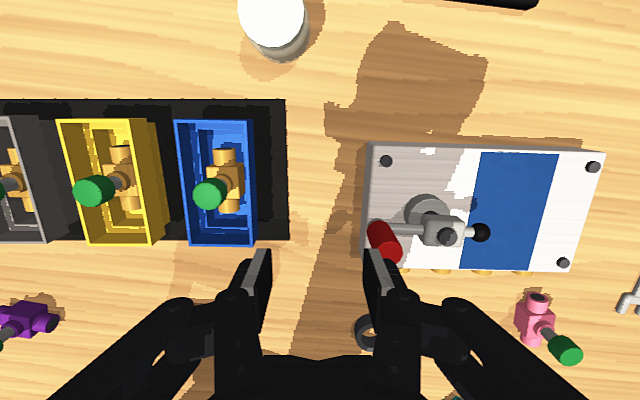

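Emit:
{"op": "servo_tool", "data": {
  "targets": [
    [0, 0.029, 0.0135, 0.01, 0.1],
    [0.01, 0.028, 0.0135, 0.01, 0.1],
    [0.025, 0, 0, 0, 0.1],
    [0, 0, 0, 0, 0.1],
    [0, 0, 0, 0, 0.1]
  ]
}}

```text
time: 36.42
tcp_pos: [0.5774, -0.0833, 0.1753]
ee_rot: [-0.524, 1.567, 2.707]
wrist_force: [-0.1, 0.4, 0.1]
finger_gap: 0.55
```

```bash
python3 - <<'E'
from h import *
snap('wrist','w23')
rows([.577,-.083,.118],95,0.1)
z=load('w23');W=cloud(z);Z=W[...,2]
hsv=cv2.cvtColor(z['im'],cv2.COLOR_RGB2HSV);H,S=hsv[...,0],hsv[...,1]
for c,P in comps(((H<6)|(H>174))&(S>150)&(Z>.14)&(Z<.155),W,20): print('knob',c,len(P),np.round(np.median(P,0)*1000),*rect(P))
E
```

```text
t 36.47 tcp [578.4 -83.5 176.7] jaw -84.8 gap 0.547 F [ 0.2  0.6 -0.4] q6 1.14 e -0.2
[[0.0294, -0.0003, 0.0007, 0.0016, 0.1], [0.0294, -0.0003, 0.0007, 0.0016, 0.1]]
knob [316.11876988 237.71049841] 943 [578. -82. 147.] [577.  -82.3] [20.9 20.8] 14.7
```

View pics/w23.png

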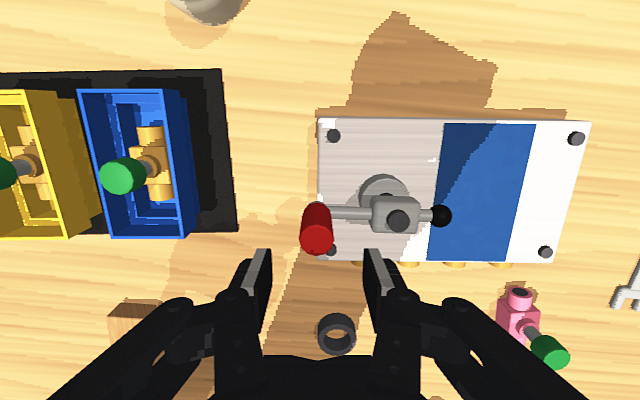

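Emit:
{"op": "servo_tool", "data": {
  "targets": [
    [0.02, -0.0005, 0.0005, 0, 0.1],
    [0.02, 0, 0, 0, 0.1],
    [0.013, 0, 0, 0, 0.1],
    [0.003, 0, 0, 0, 0.1],
    [0, 0, 0, 0, 0.1]
  ]
}}

```text
time: 36.88
tcp_pos: [0.5777, -0.0837, 0.1201]
ee_rot: [-0.475, 1.57, 2.756]
wrist_force: [0.1, -0.3, 0.4]
finger_gap: 0.547
```

Emit:
{"op": "servo_tool", "data": {
  "targets": [
    [0, 0, 0, 0, -1],
    [0, 0, 0, 0, -1],
    [0, 0, 0, 0, -1],
    [0, 0, 0, 0, -1],
    [0, 0, 0, 0, -1]
  ],
  "grip_force": 40
}}

```text
time: 37.3
tcp_pos: [0.5788, -0.0831, 0.1224]
ee_rot: [-2.382, 1.567, 0.848]
wrist_force: [-1.1, 6.3, 4.0]
finger_gap: 0.239
```

```bash
python3 - <<'E'
from h import *
rows([.5771,-.0828,.118],95,-1)
E
```

```text
t 37.3 tcp [578.8 -83.1 122.4] jaw -84.9 gap 0.239 F [-1.1  6.3  4. ] q6 1.14 e -0.1
[[0.0044, -0.0005, 0.0017, 0.0011, -1]]
```

```bash
cat >> h.py <<'E'
C=np.array([.5803,-.1424]); RR=.060
def arc(fr,to,phi0=92.9,jaw=-84.9,settle=4,step=10):
    """rows for tap angle fr->to (deg forward)"""
    s=np.sign(to-fr); tot=abs(to-fr); seq=[5]+[step]*int((tot-10)//step)+[5]; seq[-2]+=0
    rem=tot-sum(seq); 
    if rem>0: seq.insert(1,rem)
    a=np.radians(jaw); y=np.array([np.cos(a),np.sin(a),0]); x=np.array([0,0,-1.]); z=np.cross(x,y)
    def K(t): f=np.radians(phi0-t); return np.array([C[0]+RR*np.cos(f),C[1]+RR*np.sin(f),-.003*t/360])
    t=fr; acc=np.zeros(3); k0=K(fr); B=np.stack([x,y,z]); out=[]
    for d in seq:
        t+=s*d; want=B@(K(t)-k0); r=np.round(want-acc,4); acc+=r; out.append([float(v) for v in r]+[0,-1])
    out+= [[0,0,0,0,-1]]*settle
    for i in range(0,len(out),5): print(out[i:i+5])
def tapang(P0=(.5788,-.0831),phi0=92.9):
    s=ctrl.observe(); k=s['tcp_pos'][:2]-np.array(P0)+C+RR*np.array([np.cos(np.radians(phi0)),np.sin(np.radians(phi0))])-C
    print('t',round(s['time'],2),'tcp',np.round(s['tcp_pos']*1000,1),'fwd deg mod360',round((phi0-np.degrees(np.arctan2(k[1],k[0])))%360,1),'r',round(np.linalg.norm(k)*1000,1),'F',np.round(s['wrist_force'],1),'gap',round(s['finger_gap'],3))
E
python3 -c "
from h import *
arc(0,180)"
```

```text
[[0.0, 0.0004, -0.0052, 0, -1], [0.0001, 0.0022, -0.0102, 0, -1], [0.0001, 0.004, -0.0097, 0, -1], [0.0001, 0.0056, -0.0089, 0, -1], [0.0001, 0.007, -0.0077, 0, -1]]
[[0.0001, 0.0083, -0.0064, 0, -1], [0.0, 0.0092, -0.0049, 0, -1], [0.0001, 0.01, -0.0032, 0, -1], [0.0001, 0.0103, -0.0014, 0, -1], [0.0001, 0.0105, 0.0004, 0, -1]]
[[0.0001, 0.0102, 0.0022, 0, -1], [0.0001, 0.0097, 0.0039, 0, -1], [0.0, 0.0088, 0.0056, 0, -1], [0.0001, 0.0078, 0.007, 0, -1], [0.0001, 0.0064, 0.0083, 0, -1]]
[[0.0001, 0.0049, 0.0093, 0, -1], [0.0001, 0.0032, 0.0099, 0, -1], [0.0001, 0.0014, 0.0104, 0, -1], [-0.0, 0.0, 0.0052, 0, -1], [0, 0, 0, 0, -1]]
[[0, 0, 0, 0, -1], [0, 0, 0, 0, -1], [0, 0, 0, 0, -1]]
```

Emit:
{"op": "servo_tool", "data": {
  "targets": [
    [0.0, 0.0004, -0.0052, 0, -1],
    [0.0001, 0.0022, -0.0102, 0, -1],
    [0.0001, 0.004, -0.0097, 0, -1],
    [0.0001, 0.0056, -0.0089, 0, -1],
    [0.0001, 0.007, -0.0077, 0, -1]
  ]
}}

```text
time: 37.72
tcp_pos: [0.6226, -0.0986, 0.122]
ee_rot: [-2.568, 1.567, 0.662]
wrist_force: [-0.2, 4.6, 1.9]
finger_gap: 0.244
```

```bash
python3 -c "
from h import *
tapang(); snap('scene','s24'); crop('s24',190,130,340,280,4,'s24c')"
```

```text
t 37.72 tcp [622.6 -98.6 122. ] fwd deg mod360 45.4 r 60.3 F [-0.2  4.6  1.9] gap 0.244
```

View pics/s24c.png

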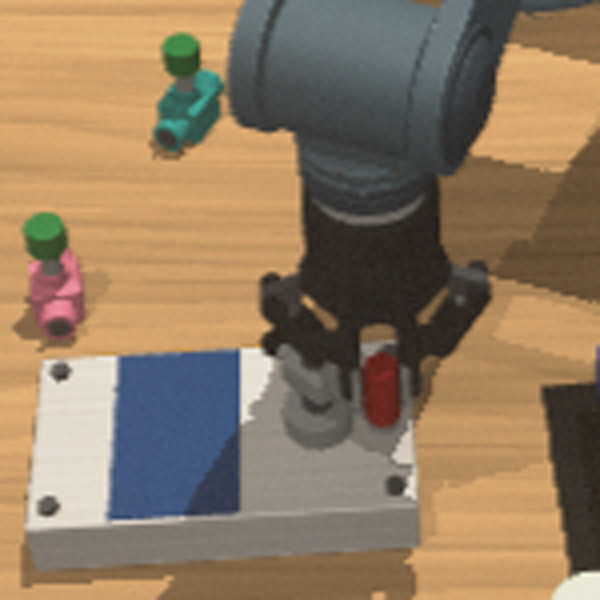

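Emit:
{"op": "servo_tool", "data": {
  "targets": [
    [0.0001, 0.0083, -0.0064, 0, -1],
    [0.0, 0.0092, -0.0049, 0, -1],
    [0.0001, 0.01, -0.0032, 0, -1],
    [0.0001, 0.0103, -0.0014, 0, -1],
    [0.0001, 0.0105, 0.0004, 0, -1]
  ]
}}

```text
time: 38.18
tcp_pos: [0.642, -0.1474, 0.1211]
ee_rot: [2.857, 1.568, -0.196]
wrist_force: [1.4, 3.1, 3.1]
finger_gap: 0.242
```

Emit:
{"op": "servo_tool", "data": {
  "targets": [
    [0.0001, 0.0102, 0.0022, 0, -1],
    [0.0001, 0.0097, 0.0039, 0, -1],
    [0.0, 0.0088, 0.0056, 0, -1],
    [0.0001, 0.0078, 0.007, 0, -1],
    [0.0001, 0.0064, 0.0083, 0, -1]
  ]
}}

```text
time: 38.6
tcp_pos: [0.617, -0.1926, 0.1198]
ee_rot: [-1.17, 1.569, 2.059]
wrist_force: [-0.4, 6.5, 5.7]
finger_gap: 0.242
```

Emit:
{"op": "servo_tool", "data": {
  "targets": [
    [0.0001, 0.0049, 0.0093, 0, -1],
    [0.0001, 0.0032, 0.0099, 0, -1],
    [0.0001, 0.0014, 0.0104, 0, -1],
    [0.0, 0.0, 0.0052, 0, -1],
    [0, 0, 0, 0, -1]
  ]
}}

```text
time: 39.02
tcp_pos: [0.5826, -0.2038, 0.1194]
ee_rot: [-1.458, 1.568, 1.771]
wrist_force: [-0.1, 6.7, 6.5]
finger_gap: 0.241
```

Emit:
{"op": "servo_tool", "data": {
  "targets": [
    [0, 0, 0, 0, -1],
    [0, 0, 0, 0, -1],
    [0, 0, 0, 0, -1]
  ]
}}

```text
time: 39.27
tcp_pos: [0.5829, -0.2038, 0.1193]
ee_rot: [-1.101, 1.567, 2.128]
wrist_force: [-0.3, 5.5, 6.9]
finger_gap: 0.239
```

```bash
python3 -c "
from h import *
tapang(); snap('wrist','w25'); arc(180,90)"
```

```text
t 39.27 tcp [ 582.9 -203.8  119.3] fwd deg mod360 181.9 r 60.8 F [-0.3  5.5  6.9] gap 0.239
[[-0.0, -0.0, -0.0052, 0, -1], [-0.0001, -0.0014, -0.0104, 0, -1], [-0.0001, -0.0032, -0.01, 0, -1], [-0.0001, -0.0049, -0.0092, 0, -1], [-0.0001, -0.0064, -0.0083, 0, -1]]
[[-0.0001, -0.0078, -0.007, 0, -1], [-0.0, -0.0088, -0.0056, 0, -1], [-0.0001, -0.0097, -0.0039, 0, -1], [-0.0001, -0.0102, -0.0022, 0, -1], [-0.0, -0.0053, -0.0005, 0, -1]]
[[0, 0, 0, 0, -1], [0, 0, 0, 0, -1], [0, 0, 0, 0, -1], [0, 0, 0, 0, -1]]
```

View pics/w25.png

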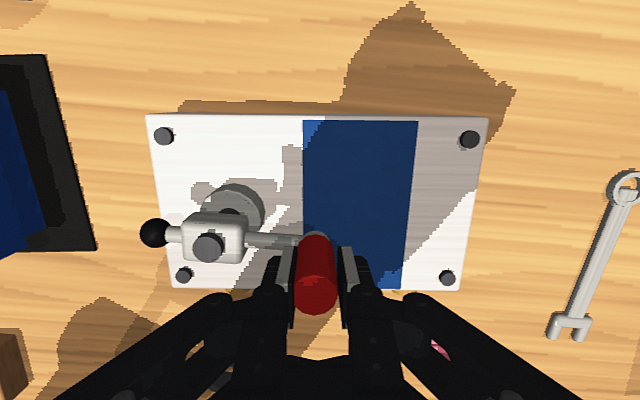

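Emit:
{"op": "servo_tool", "data": {
  "targets": [
    [0, 0, -0.0052, 0, -1],
    [-0.0001, -0.0014, -0.0104, 0, -1],
    [-0.0001, -0.0032, -0.01, 0, -1],
    [-0.0001, -0.0049, -0.0092, 0, -1],
    [-0.0001, -0.0064, -0.0083, 0, -1]
  ]
}}

```text
time: 39.73
tcp_pos: [0.6244, -0.1865, 0.12]
ee_rot: [0.483, 1.567, -2.571]
wrist_force: [-3.8, -0.9, 6.5]
finger_gap: 0.24
```

Emit:
{"op": "servo_tool", "data": {
  "targets": [
    [-0.0001, -0.0078, -0.007, 0, -1],
    [0, -0.0088, -0.0056, 0, -1],
    [-0.0001, -0.0097, -0.0039, 0, -1],
    [-0.0001, -0.0102, -0.0022, 0, -1],
    [0, -0.0053, -0.0005, 0, -1]
  ]
}}

```text
time: 40.15
tcp_pos: [0.642, -0.1433, 0.1212]
ee_rot: [2.248, 1.565, -0.805]
wrist_force: [3.8, -2.4, 5.4]
finger_gap: 0.244
```

Emit:
{"op": "servo_tool", "data": {
  "targets": [
    [0, 0, 0, 0, -1],
    [0, 0, 0, 0, -1],
    [0, 0, 0, 0, -1],
    [0, 0, 0, 0, -1]
  ]
}}

```text
time: 40.48
tcp_pos: [0.642, -0.1428, 0.1212]
ee_rot: [2.609, 1.566, -0.444]
wrist_force: [4.2, -0.1, 6.1]
finger_gap: 0.242
```

```bash
python3 -c "
from h import *
tapang(); arc(90,270)"
```

```text
t 40.48 tcp [ 642.  -142.8  121.2] fwd deg mod360 92.7 r 60.1 F [ 4.2 -0.1  6.1] gap 0.242
[[0.0, 0.0052, 0.0004, 0, -1], [0.0001, 0.0102, 0.0022, 0, -1], [0.0001, 0.0097, 0.004, 0, -1], [0.0001, 0.0089, 0.0056, 0, -1], [0.0001, 0.0077, 0.007, 0, -1]]
[[0.0001, 0.0064, 0.0083, 0, -1], [0.0, 0.0049, 0.0092, 0, -1], [0.0001, 0.0032, 0.01, 0, -1], [0.0001, 0.0014, 0.0103, 0, -1], [0.0001, -0.0004, 0.0105, 0, -1]]
[[0.0001, -0.0022, 0.0102, 0, -1], [0.0001, -0.0039, 0.0097, 0, -1], [0.0, -0.0056, 0.0088, 0, -1], [0.0001, -0.007, 0.0078, 0, -1], [0.0001, -0.0083, 0.0064, 0, -1]]
[[0.0001, -0.0093, 0.0049, 0, -1], [0.0001, -0.0099, 0.0032, 0, -1], [0.0001, -0.0104, 0.0014, 0, -1], [-0.0, -0.0052, 0.0, 0, -1], [0, 0, 0, 0, -1]]
[[0, 0, 0, 0, -1], [0, 0, 0, 0, -1], [0, 0, 0, 0, -1]]
```

Emit:
{"op": "servo_tool", "data": {
  "targets": [
    [0.0, 0.0052, 0.0004, 0, -1],
    [0.0001, 0.0102, 0.0022, 0, -1],
    [0.0001, 0.0097, 0.004, 0, -1],
    [0.0001, 0.0089, 0.0056, 0, -1],
    [0.0001, 0.0077, 0.007, 0, -1]
  ]
}}

```text
time: 40.9
tcp_pos: [0.6252, -0.1854, 0.1201]
ee_rot: [-2.301, 1.57, 0.929]
wrist_force: [-0.7, 3.3, 5.6]
finger_gap: 0.235
```

Emit:
{"op": "servo_tool", "data": {
  "targets": [
    [0.0001, 0.0064, 0.0083, 0, -1],
    [0.0, 0.0049, 0.0092, 0, -1],
    [0.0001, 0.0032, 0.01, 0, -1],
    [0.0001, 0.0014, 0.0103, 0, -1],
    [0.0001, -0.0004, 0.0105, 0, -1]
  ]
}}

```text
time: 41.32
tcp_pos: [0.5782, -0.2038, 0.1194]
ee_rot: [-1.97, 1.567, 1.258]
wrist_force: [4.4, 8.4, 5.5]
finger_gap: 0.243
```

Emit:
{"op": "servo_tool", "data": {
  "targets": [
    [0.0001, -0.0022, 0.0102, 0, -1],
    [0.0001, -0.0039, 0.0097, 0, -1],
    [0.0, -0.0056, 0.0088, 0, -1],
    [0.0001, -0.007, 0.0078, 0, -1],
    [0.0001, -0.0083, 0.0064, 0, -1]
  ]
}}

```text
time: 41.73
tcp_pos: [0.5343, -0.1813, 0.1192]
ee_rot: [3.082, 1.566, 0.028]
wrist_force: [9.0, 4.7, 1.1]
finger_gap: 0.245
```

Emit:
{"op": "servo_tool", "data": {
  "targets": [
    [0.0001, -0.0093, 0.0049, 0, -1],
    [0.0001, -0.0099, 0.0032, 0, -1],
    [0.0001, -0.0104, 0.0014, 0, -1],
    [0, -0.0052, 0.0, 0, -1],
    [0, 0, 0, 0, -1]
  ]
}}

```text
time: 42.15
tcp_pos: [0.5213, -0.1477, 0.119]
ee_rot: [2.263, 1.569, -0.789]
wrist_force: [2.1, 0.7, 6.3]
finger_gap: 0.242
```

Emit:
{"op": "servo_tool", "data": {
  "targets": [
    [0, 0, 0, 0, -1],
    [0, 0, 0, 0, -1],
    [0, 0, 0, 0, -1]
  ]
}}

```text
time: 42.4
tcp_pos: [0.5212, -0.1479, 0.119]
ee_rot: [2.694, 1.57, -0.359]
wrist_force: [1.7, 1.3, 7.2]
finger_gap: 0.244
```

```bash
python3 -c "
from h import *
tapang(); snap('wrist','w26'); arc(270,180)"
```

```text
t 42.4 tcp [ 521.2 -147.9  119. ] fwd deg mod360 268.3 r 60.8 F [1.7 1.3 7.2] gap 0.244
[[-0.0, 0.0052, -0.0, 0, -1], [-0.0001, 0.0104, -0.0014, 0, -1], [-0.0001, 0.01, -0.0032, 0, -1], [-0.0001, 0.0092, -0.0049, 0, -1], [-0.0001, 0.0083, -0.0064, 0, -1]]
[[-0.0001, 0.007, -0.0078, 0, -1], [-0.0, 0.0056, -0.0088, 0, -1], [-0.0001, 0.0039, -0.0097, 0, -1], [-0.0001, 0.0022, -0.0102, 0, -1], [-0.0001, 0.0005, -0.0053, 0, -1]]
[[0, 0, 0, 0, -1], [0, 0, 0, 0, -1], [0, 0, 0, 0, -1], [0, 0, 0, 0, -1]]
```

View pics/w26.png

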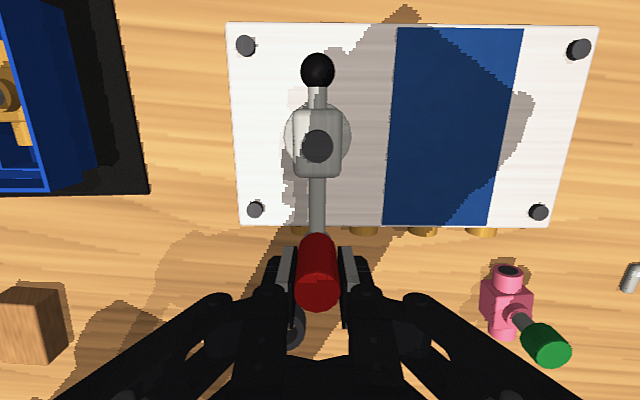

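Emit:
{"op": "servo_tool", "data": {
  "targets": [
    [0, -0.002, 0, 0, -1],
    [0, 0, 0, 0, -1],
    [0, 0, 0, 0, -1],
    [0, 0, 0, 0, -1]
  ]
}}

```text
time: 42.78
tcp_pos: [0.5212, -0.1466, 0.1191]
ee_rot: [2.095, 1.569, -0.958]
wrist_force: [2.3, -1.6, 5.7]
finger_gap: 0.241
```

```bash
python3 -c "
from h import *
tapang()"
```

```text
t 42.78 tcp [ 521.2 -146.6  119.1] fwd deg mod360 269.5 r 60.7 F [ 2.3 -1.6  5.7] gap 0.241
```

Now a quarter back (removing the 2 mm nudge in the first row).

Emit:
{"op": "servo_tool", "data": {
  "targets": [
    [0, 0.0065, 0, 0, -1],
    [-0.0001, 0.0104, -0.0014, 0, -1],
    [-0.0001, 0.01, -0.0032, 0, -1],
    [-0.0001, 0.0092, -0.0049, 0, -1],
    [-0.0001, 0.0083, -0.0064, 0, -1]
  ]
}}

```text
time: 43.2
tcp_pos: [0.5405, -0.1877, 0.119]
ee_rot: [-1.467, 1.567, 1.762]
wrist_force: [2.1, 6.2, 7.0]
finger_gap: 0.244
```

Emit:
{"op": "servo_tool", "data": {
  "targets": [
    [-0.0001, 0.007, -0.0078, 0, -1],
    [0, 0.0056, -0.0088, 0, -1],
    [-0.0001, 0.0039, -0.0097, 0, -1],
    [-0.0001, 0.0022, -0.0102, 0, -1],
    [-0.0001, 0.0005, -0.0053, 0, -1]
  ]
}}

```text
time: 43.62
tcp_pos: [0.5835, -0.2036, 0.1194]
ee_rot: [-0.688, 1.567, 2.542]
wrist_force: [-2.6, 1.6, 10.4]
finger_gap: 0.242
```

Emit:
{"op": "servo_tool", "data": {
  "targets": [
    [0, 0, 0, 0, -1],
    [0, 0, 0, 0, -1],
    [0, 0, 0, 0, -1],
    [0, 0, 0, 0, -1]
  ]
}}

```text
time: 43.95
tcp_pos: [0.5836, -0.2035, 0.1195]
ee_rot: [-1.026, 1.569, 2.204]
wrist_force: [0.8, 1.8, 7.7]
finger_gap: 0.246
```

```bash
python3 -c "
from h import *
tapang(); arc(180,360)"
```

```text
t 43.95 tcp [ 583.6 -203.5  119.5] fwd deg mod360 181.3 r 60.5 F [0.8 1.8 7.7] gap 0.246
[[0.0, -0.0004, 0.0052, 0, -1], [0.0001, -0.0022, 0.0102, 0, -1], [0.0001, -0.004, 0.0097, 0, -1], [0.0001, -0.0056, 0.0089, 0, -1], [0.0001, -0.007, 0.0077, 0, -1]]
[[0.0001, -0.0083, 0.0064, 0, -1], [0.0, -0.0092, 0.0049, 0, -1], [0.0001, -0.01, 0.0032, 0, -1], [0.0001, -0.0103, 0.0014, 0, -1], [0.0001, -0.0105, -0.0004, 0, -1]]
[[0.0001, -0.0102, -0.0022, 0, -1], [0.0001, -0.0097, -0.0039, 0, -1], [0.0, -0.0088, -0.0056, 0, -1], [0.0001, -0.0078, -0.007, 0, -1], [0.0001, -0.0064, -0.0083, 0, -1]]
[[0.0001, -0.0049, -0.0093, 0, -1], [0.0001, -0.0032, -0.0099, 0, -1], [0.0001, -0.0014, -0.0104, 0, -1], [-0.0, -0.0, -0.0052, 0, -1], [0, 0, 0, 0, -1]]
[[0, 0, 0, 0, -1], [0, 0, 0, 0, -1], [0, 0, 0, 0, -1]]
```

Emit:
{"op": "servo_tool", "data": {
  "targets": [
    [0.0, -0.0004, 0.0052, 0, -1],
    [0.0001, -0.0022, 0.0102, 0, -1],
    [0.0001, -0.004, 0.0097, 0, -1],
    [0.0001, -0.0056, 0.0089, 0, -1],
    [0.0001, -0.007, 0.0077, 0, -1]
  ]
}}

```text
time: 44.37
tcp_pos: [0.5411, -0.1882, 0.1192]
ee_rot: [-2.985, 1.568, 0.244]
wrist_force: [6.8, 3.3, 3.2]
finger_gap: 0.242
```

Emit:
{"op": "servo_tool", "data": {
  "targets": [
    [0.0001, -0.0083, 0.0064, 0, -1],
    [0.0, -0.0092, 0.0049, 0, -1],
    [0.0001, -0.01, 0.0032, 0, -1],
    [0.0001, -0.0103, 0.0014, 0, -1],
    [0.0001, -0.0105, -0.0004, 0, -1]
  ]
}}

```text
time: 44.78
tcp_pos: [0.5211, -0.1423, 0.119]
ee_rot: [1.843, 1.568, -1.21]
wrist_force: [2.9, -2.8, 5.8]
finger_gap: 0.242
```

Emit:
{"op": "servo_tool", "data": {
  "targets": [
    [0.0001, -0.0102, -0.0022, 0, -1],
    [0.0001, -0.0097, -0.0039, 0, -1],
    [0.0, -0.0088, -0.0056, 0, -1],
    [0.0001, -0.0078, -0.007, 0, -1],
    [0.0001, -0.0064, -0.0083, 0, -1]
  ]
}}

```text
time: 45.2
tcp_pos: [0.5431, -0.0962, 0.1187]
ee_rot: [0.088, 1.567, -2.965]
wrist_force: [-4.1, 1.6, 12.8]
finger_gap: 0.239
```

Emit:
{"op": "servo_tool", "data": {
  "targets": [
    [0.0001, -0.0049, -0.0093, 0, -1],
    [0.0001, -0.0032, -0.0099, 0, -1],
    [0.0001, -0.0014, -0.0104, 0, -1],
    [0, 0, -0.0052, 0, -1],
    [0, 0, 0, 0, -1]
  ]
}}

```text
time: 45.62
tcp_pos: [0.5782, -0.0825, 0.1186]
ee_rot: [-1.036, 1.568, 2.195]
wrist_force: [-0.1, 6.4, 12.7]
finger_gap: 0.246
```

Emit:
{"op": "servo_tool", "data": {
  "targets": [
    [0, 0, 0, 0, -1],
    [0, 0, 0, 0, -1],
    [0, 0, 0, 0, -1]
  ]
}}

```text
time: 45.87
tcp_pos: [0.578, -0.0826, 0.1187]
ee_rot: [-1.45, 1.568, 1.78]
wrist_force: [0.3, 6.7, 12.8]
finger_gap: 0.245
```

```bash
python3 -c "
from h import *
tapang(); snap('wrist','w27')"
```

```text
t 45.87 tcp [578.  -82.6 118.7] fwd deg mod360 359.2 r 60.6 F [ 0.3  6.7 12.8] gap 0.245
```

View pics/w27.png

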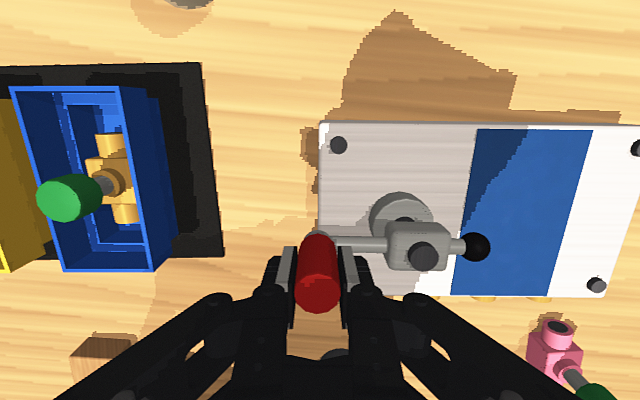

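Emit:
{"op": "servo_tool", "data": {
  "targets": [
    [0, 0, -0.001, 0, -1],
    [0, 0, 0, 0, -1],
    [0, 0, 0, 0, -1]
  ]
}}

```text
time: 46.17
tcp_pos: [0.5784, -0.0825, 0.1186]
ee_rot: [-0.945, 1.568, 2.285]
wrist_force: [-1.3, 5.8, 12.5]
finger_gap: 0.243
```

Emit:
{"op": "servo_tool", "data": {
  "targets": [
    [0, 0, 0, 0, 0.1],
    [0, 0, 0, 0, 0.1],
    [0, 0, 0, 0, 0.1],
    [0, 0, 0, 0, 0.1],
    [-0.01, 0, 0, 0, 0.1]
  ]
}}

```text
time: 46.58
tcp_pos: [0.5766, -0.0832, 0.1247]
ee_rot: [-0.388, 1.564, 2.842]
wrist_force: [0.5, 0.8, -1.1]
finger_gap: 0.55
```

Emit:
{"op": "servo_tool", "data": {
  "targets": [
    [-0.03, 0, 0, 0, 0.1],
    [-0.03, 0, 0, 0, 0.1],
    [-0.03, 0, 0.01, 0, 0.1],
    [0, 0, 0.035, 0, 0.1],
    [0, 0, 0.035, 0, 0.1]
  ]
}}

```text
time: 47.0
tcp_pos: [0.5, -0.0915, 0.2207]
ee_rot: [2.593, 1.566, -0.459]
wrist_force: [-0.9, -0.7, -0.1]
finger_gap: 0.553
```

Emit:
{"op": "servo_tool", "data": {
  "targets": [
    [0, 0, 0.03, 0, 0.1],
    [0, 0, 0, 0, 0.1],
    [0, 0, 0, 0, 0.1]
  ]
}}

```text
time: 47.25
tcp_pos: [0.4683, -0.0935, 0.2178]
ee_rot: [2.493, 1.57, -0.561]
wrist_force: [1.3, 0.2, 0.4]
finger_gap: 0.556
```

```bash
python3 - <<'E'
from h import *
for n in ['scene','top','wrist']:
    snap(n,n+'30')
survey('scene30')
z=load('wrist30');W=cloud(z);Z=W[...,2]
hsv=cv2.cvtColor(z['im'],cv2.COLOR_RGB2HSV);H,S=hsv[...,0],hsv[...,1]
for c,P in comps(((H<6)|(H>174))&(S>150)&(Z>.138)&(Z<.155),W,20): print('knob',c,len(P),np.round(np.median(P,0)*1000),*rect(P))
goto([.42,-.03,.2])
crop('scene30',160,130,490,280,2.4,'s30c')
E
```

```text
scene30 brass [366. 185.] 325 med [375. 122.  28.] rect [369.7 121.8] [76.5 45.1] 0.3
scene30 green [446. 170.] 46 med [367. 343.  81.] rect [365.  341.8] [23.3 26.1] 78.1
scene30 green [201. 187.] 54 med [ 438. -334.   81.] rect [ 437.6 -333.1] [23.7 23.2] 25.3
scene30 green [441. 222.] 74 med [568. 293.  89.] rect [566.4 292.2] [25.8 24.7] 17.1
scene30 green [399. 226.] 88 med [583. 184.  88.] rect [577.5 185.2] [22.9 28.7] 81.1
scene30 green [356. 228.] 78 med [589.  75.  88.] rect [587.5  76.2] [27.3 24.2] 37.2
scene30 rim [441. 231.] 319 (array([567.8, 292.7]), array([136.4,  70.8]), 6.0)
scene30 rim [398. 234.] 308 (array([577.4, 182.9]), array([135.3,  70.1]), 6.0)
scene30 rim [355. 236.] 284 (array([589.1,  75.5]), array([136.6,  69.2]), 5.3)
knob [314.65418502  59.88105727] 908 [576. -82. 144.] [575.7 -82.3] [20.6 20.7] 75.1
t 47.4 tcp [470.1 -93.7 218.1] jaw -84.9 gap 0.552 F [ 0.1  0.3 -0.1] q6 1.05
  need tool mm [ 18.  -67.9  44.3] turn deg None rad None
```

View pics/s30c.png

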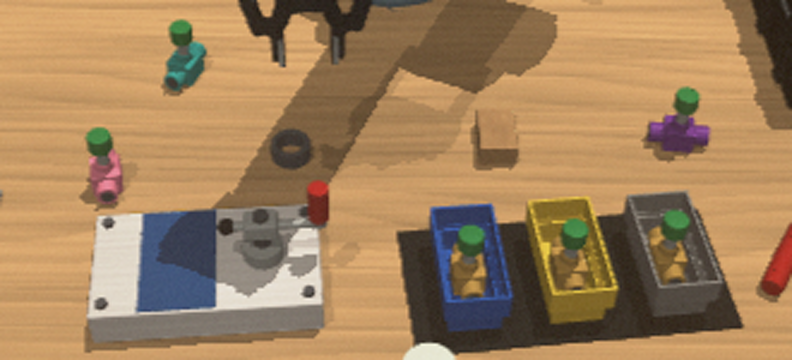

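View pics/wrist30.png

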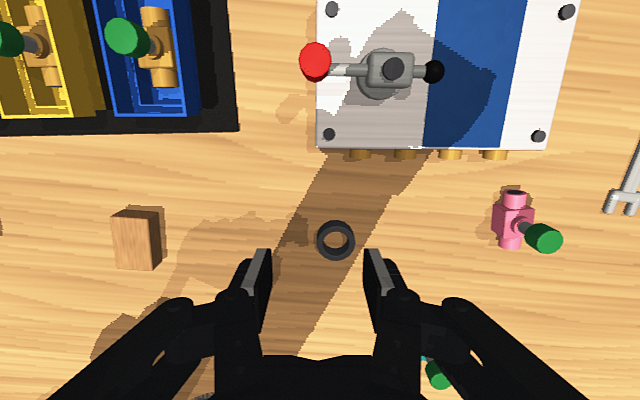

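View pics/top30.png

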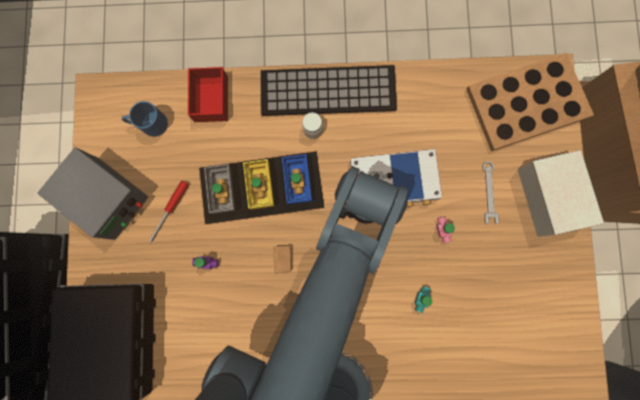

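```bash
python3 -c "
from h import *
ctrl.job_done(); print(ctrl.observe()['time'])"
```

```text
the job is handed in; nothing more can be done
the job is handed in; nothing more can be done
```

The job is done and handed in, at about 47 s on the robot's clock. `job_done()` gives no verdict.

- **Trays:** all three came off the pile one at a time, grey, then yellow, then blue. They stand about 110 mm apart on the mat. I gripped the blue one off-centre so the fingers would clear the crank's ball.
- **Valves:** all three brass valves were present, and each stands upright in its own tray. In the last pictures every knob top was near the expected 88 mm.
- **Tap:** I led the knob half a turn forward, a quarter back, half forward, a quarter back and a last half forward, pausing at each reversal. From the gripper's position those stops came out at about 182°, 93°, 269.5°, 181° and 359°. The stops are up to about 3° off the exact values, and two of the steps (the first quarter back and the second half turn forward) needed or showed corrections of that size.
- **Last tap check:** the camera put the knob back where it started, within about 1 mm (roughly 1° short of a full turn). Its top had dropped from 147 to 144 mm, which matches one turn.
- **Everything else:** in the last pictures the pink, turquoise and purple look-alikes, the collar, box, driver, spanner and jar looked unmoved. The gripper was clear of everything, and no check failed.

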